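Hang rinsed tumblers in the roll-top drainer

ROBOT

A 6-joint arm with a two-finger parallel gripper is mounted at the origin on a cart in front of the work surface, level with it; the furniture and walls round the work are solid. World frame = base frame: x ahead of the robot, y to its left, z up, the work surface at z = 0. Lengths are in mm, angles in rad, forces in N, time in s.
With the tool pointing down it reaches from about 350 to 775 mm from the base axis. Payload 7.3 kg.
Tool frame: the origin (TCP) lies at the very end of the fingers, on their centre line; the grasp point (between the pads) lies behind it (bot.grip_point_offset is the z of the grasp point in the tool frame, in mm); z points along the fingers, y is the line along which they close (so a half turn about z gives the same grasp; the last joint's range is limited). The gripper opens to 92 mm and grips with 3 to 60 N. Pads are 19 mm wide; open, the fingers measure 130 mm over their backs; the gripper's body (75 mm by 190 mm) begins 47 mm behind the grasp point.
Start: joints at [0.985, 0.342, 1.524, -0, 1.275, -0.146], TCP at [223.512, 475.066, 226.741] pointing down, gripper open.
Joint ranges: [-2.53, 2.53], [-0.77, 2.02], [0.04, 2.7], [-1, 4.14], [0.28, 2.66], [-3.11, 3.11]. Speed limits (rad/s): [2.57, 2.57, 3.14, 3.14, 3.14, 3.14].

INTERFACE

Orientations are given as [roll, pitch, yaw] about the fixed x, y, z axes, in that order (R = Rz(yaw) Ry(pitch) Rx(roll)).
In Python, from plant import bot gives the robot as it stands. The module is installed in compiled form; this text tells all that it offers.
- The arm moves only by the shell command python3 -m crank 'ROWS'. ROWS is JSON, a list that holds one entry, the list of rows, each a list of 5 numbers: the opening, from 0 (shut) to 1 (fully open), then the shift along the tool's x, y, z in cm, then the turn about the tool's z in degrees. In form: [[[claw, x, y, z, turn], ...]]. A call has exactly 10 rows; each row is the pose to reach, as a shift and turn from the pose commanded when the call began, along the tool's axes at that moment; what a row does not reach only later rows make up. A row lasts 1/10 s, in which the tool goes at most 50 mm and 8.59 degrees, less where a joint would pass 70% of its speed; a pose out of reach is approached as far as the arm can. A call with a gripper value outside its range is refused whole. The fingers move at their own pace and stop on an object; the grip force is fixed at half the most. Time passes only in rows, so rows that repeat a pose let the fingers close, or fill a call up. It gives the time, the measured TCP pose, the force, the opening and the grip force at its end, in the units of the state.
- bot.get_obs(): the state, without advancing time (a new reading comes with each control period).
- bot.capture(name): name is "scene" or "top" or "wrist"; returns (picture, depth): 480x640x3 uint8, red, green, blue; 480x640 float32, mm along the optical axis (not along the pixel's ray), 0 where there is no reading.
- bot.calibration(name): a dict with "vertical_fov" (degrees; the focal length in pixels is half the picture's height over the tangent of half this angle, whatever the lens; pixels are square), "cx", "cy" (the principal point, pixels), "rvec" (rotation vector, rad) and "tvec" (3), from world to camera coordinates, as OpenCV has them; the wrist camera has in their place "tool_from_camera" (4x4, takes a point from camera to tool coordinates, whose origin is the TCP and whose axes are the flange's). Camera axes: x right, y down, z forward; pixel columns grow to the right and rows downward; lengths in mm; the calibration is good to about 2 mm. The wrist camera is an equidistant fisheye: a pixel r from the principal point sees the ray r / f radians off the axis. A picture is of the moment at which its call begins: read the wrist's pose just before it. calibration takes no time and is no camera call.
- bot.close_job(): hands the job in; it is judged then, once.
The state is a dict: "time": time; "joint_positions": joint angles; "dq": joint speeds; "tau": joint torques, N m; "tool_pos": TCP position; "tcp_rot": TCP orientation; "contact_force": force on the tool from outside, world axes, zero at the start; "moment": the same for the moment, N m; "grip_width": finger opening in mm; "finger_force": force on a finger pad.
Only numpy, scipy, OpenCV 4.12 (cv2) and the standard library are available. Lean on these libraries where they do the work, as an engineer would, in place of code of your own. Each camera call takes 0.05 s, during which the arm holds its last target. There are 200 camera calls.

TASK

Let the rinsed tumblers on the blue mat drain: free the red slide catch of the glass drainer, roll its clear cover fully back, and gently hang every tumbler mouth-down on a draining peg of its own, as deep as it will go. Then roll the cover fully shut over them and slide the catch fully home again so that the cover is locked. Leave the other things on the worktop where they are.

Things in the scene. Friction and masses are not known exactly. Their poses are not given: they have to be found in the camera images.
- drainer: glass drainer, fixed: white base (x -236 to 177, y -218 to 218, top at z 30 mm) with a white quarter-round rear shell; over its front half a clear quarter-round roll cover. Inside, a row of four draining pegs along y. Origin: underside, below the cover's hinge axis, mid-width. x points to its back (the wall), its front faces -x, y to its left, z up
- cover (a joint): the clear cover, rad: 0 shut, 1.5 fully rolled back over the rear shell. Its outside radius about the hinge axis is 174 mm. A stiff hinge (about 0.5 N m of friction): it stays where it is left. Shut, it is locked while the bolt of the catch lies over a dark tongue at the right end of its lower edge (22 mm wide, standing out 48 mm); it then moves 0.03 rad at most
- cover_handle (a point): middle of the cover's steel handle bar: 12 mm round, 96 mm long, parallel to the drainer's y axis, standing 39 mm clear of the cover on two posts at its ends, 217 mm from the hinge axis, 14 degrees above the front horizontal when shut; moves with the cover up and back
- cover_hinge (a point): middle of the cover's hinge axis, which runs along the drainer's y axis
- catch (a joint): the slide catch on the right of the front ledge, m: 0 locked (bolt over the tongue), 0.042 fully free; it slides along the drainer's +y (to its left, towards the handle), about 1.5 N of friction, and stays where it is left. Over 0.03 the tongue is clear
- catch_knob (a point): middle of the catch's upright red knob, 17 mm in diameter, reaching 14 mm above and 16 mm below this point; about 35 mm in front of the shut cover; moves with the catch
- mat: blue ribbed draining mat lying fixed on the worktop, 260x260 mm, 4 mm thick; origin under its centre
- peg0_tip (a point): top of draining peg 0 (y -150 mm in the drainer's frame; centre of the wire), a hairpin of 7 mm steel wire, 37 mm wide along y, 7 mm thick, 106 mm long, fixed in the drainer's base (foot at x 0, z 30 mm) and leaning 30 degrees from vertical towards the front (-x)
- peg1_tip (a point): top of draining peg 1 (y -50 mm in the drainer's frame; centre of the wire), a hairpin of 7 mm steel wire, 37 mm wide along y, 7 mm thick, 106 mm long, fixed in the drainer's base (foot at x 0, z 30 mm) and leaning 30 degrees from vertical towards the front (-x)
- peg2_tip (a point): top of draining peg 2 (y 50 mm in the drainer's frame; centre of the wire), a hairpin of 7 mm steel wire, 37 mm wide along y, 7 mm thick, 106 mm long, fixed in the drainer's base (foot at x 0, z 30 mm) and leaning 30 degrees from vertical towards the front (-x)
- peg3_tip (a point): top of draining peg 3 (y 150 mm in the drainer's frame; centre of the wire), a hairpin of 7 mm steel wire, 37 mm wide along y, 7 mm thick, 106 mm long, fixed in the drainer's base (foot at x 0, z 30 mm) and leaning 30 degrees from vertical towards the front (-x)
- glass0: clear tumbler, 91 mm high, 68 mm across at the closed bottom widening evenly to 80 at the mouth, walls 4 mm, 0.22 kg (to be gripped round the body near the bottom), at first mouth-down on the mat, 110 mm or more from the next. Origin: centre of its mouth, in the plane of the rim; z points from there to the closed bottom, so up while it is mouth-down. May be absent
- glass0_in (a point): centre of the inside of that tumbler's bottom, 80 mm from the mouth along its z (the bottom is 11 mm thick)
- glass1: clear tumbler, 91 mm high, 68 mm across at the closed bottom widening evenly to 80 at the mouth, walls 4 mm, 0.22 kg (to be gripped round the body near the bottom), at first mouth-down on the mat, 110 mm or more from the next. Origin: centre of its mouth, in the plane of the rim; z points from there to the closed bottom, so up while it is mouth-down. May be absent
- glass1_in (a point): centre of the inside of that tumbler's bottom, 80 mm from the mouth along its z (the bottom is 11 mm thick)
- glass2: clear tumbler, 91 mm high, 68 mm across at the closed bottom widening evenly to 80 at the mouth, walls 4 mm, 0.22 kg (to be gripped round the body near the bottom), at first mouth-down on the mat, 110 mm or more from the next. Origin: centre of its mouth, in the plane of the rim; z points from there to the closed bottom, so up while it is mouth-down. May be absent
- glass2_in (a point): centre of the inside of that tumbler's bottom, 80 mm from the mouth along its z (the bottom is 11 mm thick)
- glass3: clear tumbler, 91 mm high, 68 mm across at the closed bottom widening evenly to 80 at the mouth, walls 4 mm, 0.22 kg (to be gripped round the body near the bottom), at first mouth-down on the mat, 110 mm or more from the next. Origin: centre of its mouth, in the plane of the rim; z points from there to the closed bottom, so up while it is mouth-down. May be absent
- glass3_in (a point): centre of the inside of that tumbler's bottom, 80 mm from the mouth along its z (the bottom is 11 mm thick)
- spice_a: bystander: a small spice jar with a dark brown lid, 41x41x105 mm, standing on the worktop; origin under its centre
- tin: bystander: a low round tin, 86 mm across, 40 mm high, standing on the worktop; origin under its centre
- squeeze_bottle: bystander: a white-capped squeeze bottle, 50x83x175 mm, standing on the worktop; origin under its centre

How it is judged (in metres and radians):
On the way, in this order (a step that is already met when the one before it is completed fails the run):
1. the catch is slid free while the cover is still shut (value of joint catch above 0.03 m and value of joint cover below 0.1 rad), for 0.1 s.
2. the cover is rolled back (over 1.35 rad) (value of joint cover above 1.35 rad), for 0.2 s.
3. every tumbler hangs mouth-down on a peg and is let go ((distance between glass0_in and peg0_tip below 0.032 m or distance between glass0_in and peg1_tip below 0.032 m or distance between glass0_in and peg2_tip below 0.032 m or distance between glass0_in and peg3_tip below 0.032 m) and angle between each of glass0, glass1, glass2, glass3's own z axis and vertical below 0.94 rad and (distance between glass1_in and peg0_tip below 0.032 m or distance between glass1_in and peg1_tip below 0.032 m or distance between glass1_in and peg2_tip below 0.032 m or distance between glass1_in and peg3_tip below 0.032 m) and (distance between glass2_in and peg0_tip below 0.032 m or distance between glass2_in and peg1_tip below 0.032 m or distance between glass2_in and peg2_tip below 0.032 m or distance between glass2_in and peg3_tip below 0.032 m) and (distance between glass3_in and peg0_tip below 0.032 m or distance between glass3_in and peg1_tip below 0.032 m or distance between glass3_in and peg2_tip below 0.032 m or distance between glass3_in and peg3_tip below 0.032 m) and linear speed of each of glass0, glass1, glass2, glass3 below 0.03 m/s and contact force between the fingers and glass0 below 0.1 N and contact force between the fingers and glass1 below 0.1 N and contact force between the fingers and glass2 below 0.1 N and contact force between the fingers and glass3 below 0.1 N), for 0.3 s.
4. the cover is rolled shut over the hanging tumblers (value of joint cover below 0.03 rad and (distance between glass0_in and peg0_tip below 0.032 m or distance between glass0_in and peg1_tip below 0.032 m or distance between glass0_in and peg2_tip below 0.032 m or distance between glass0_in and peg3_tip below 0.032 m) and angle between each of glass0, glass1, glass2, glass3's own z axis and vertical below 0.94 rad and (distance between glass1_in and peg0_tip below 0.032 m or distance between glass1_in and peg1_tip below 0.032 m or distance between glass1_in and peg2_tip below 0.032 m or distance between glass1_in and peg3_tip below 0.032 m) and (distance between glass2_in and peg0_tip below 0.032 m or distance between glass2_in and peg1_tip below 0.032 m or distance between glass2_in and peg2_tip below 0.032 m or distance between glass2_in and peg3_tip below 0.032 m) and (distance between glass3_in and peg0_tip below 0.032 m or distance between glass3_in and peg1_tip below 0.032 m or distance between glass3_in and peg2_tip below 0.032 m or distance between glass3_in and peg3_tip below 0.032 m)), for 0.2 s.
At the end, for the whole second after the job is handed in: every tumbler hangs mouth-down on a peg of its own (inside of its bottom within 32 mm of the peg's tip, at rest), the cover is shut (under 0.04 rad) and the catch is home (under 8 mm) ((distance between glass0_in and peg0_tip below 0.032 m or distance between glass0_in and peg1_tip below 0.032 m or distance between glass0_in and peg2_tip below 0.032 m or distance between glass0_in and peg3_tip below 0.032 m) and angle between each of glass0, glass1, glass2, glass3's own z axis and vertical below 0.94 rad and (distance between glass1_in and peg0_tip below 0.032 m or distance between glass1_in and peg1_tip below 0.032 m or distance between glass1_in and peg2_tip below 0.032 m or distance between glass1_in and peg3_tip below 0.032 m) and (distance between glass2_in and peg0_tip below 0.032 m or distance between glass2_in and peg1_tip below 0.032 m or distance between glass2_in and peg2_tip below 0.032 m or distance between glass2_in and peg3_tip below 0.032 m) and (distance between glass3_in and peg0_tip below 0.032 m or distance between glass3_in and peg1_tip below 0.032 m or distance between glass3_in and peg2_tip below 0.032 m or distance between glass3_in and peg3_tip below 0.032 m) and linear speed of each of glass0, glass1, glass2, glass3 below 0.03 m/s and value of joint cover below 0.04 rad and value of joint catch below 0.008 m); the robot touches nothing.
It fails at once if a bystander is shifted by more than 4 cm (distance of any of spice_a, tin, squeeze_bottle from where it was at the start of the episode above 0.04 m).
It fails at once if a tumbler is rammed against the drainer (over 60 N) (contact force between any of glass0, glass1, glass2, glass3 and drainer above 60 N).
Of glass0, glass1, glass2, glass3 only 3 to 4 are there at a start; the rules pass over those that are not, and their reading is None.
At some moment in a run one of glass0, glass1, glass2, glass3 may be knocked a few centimetres aside while the robot is not near it.
It also fails if it takes over 192 s, if anything falls off the work surface, if the arm or the gripper's body presses on something with over 40 N, if the wrist force passes 120 N, or if a joint passes its speed limit or range.

## Working session

There is one attempt and no reset: what is moved stays moved. The work goes in short steps, Python scripts to look and compute and a shell command to move; the robot and the scene stay as the last step left them, time stands still between calls to the robot, and variables do not carry over. Pictures are saved under pics/ and viewed, at most 17 in all, crops included, and the job is handed in when it is done.

```bash
mkdir -p pics; cat > h.py <<'E'
import numpy as np, cv2
from plant import bot
from scipy.spatial.transform import Rotation as R
def cam(n):
    c=bot.calibration(n); f=240/np.tan(np.radians(c["vertical_fov"])/2); return c,f
def world(n,u,v,d):  # depth-> world (scene/top)
    c,f=cam(n); M=cv2.Rodrigues(np.array(c["rvec"],float))[0]; t=np.array(c["tvec"],float).ravel()
    u,v,d=map(np.asarray,(u,v,d)); p=np.stack([(u-c["cx"])/f*d,(v-c["cy"])/f*d,d],-1)
    return (p-t)@M
def plane(n,u,v,z):
    a=world(n,u,v,np.ones_like(np.asarray(u,float))); c,f=cam(n); M=cv2.Rodrigues(np.array(c["rvec"],float))[0]; o=-M.T@np.array(c["tvec"],float).ravel()
    r=a-o; return o+r*((z-o[2])/r[...,2])[...,None]
def proj(n,P):
    c,f=cam(n); K=np.array([[f,0,c["cx"]],[0,f,c["cy"]],[0,0,1.]])
    return cv2.projectPoints(np.array(P,float).reshape(-1,1,3),np.array(c["rvec"],float),np.array(c["tvec"],float),K,None)[0].reshape(-1,2)
def save(n,f,k=1):
    im,d=bot.capture(n); cv2.imwrite("pics/"+f+".png",im[...,::-1]); np.save("pics/"+f,d); return im,d
E
python3 - <<'E'
from h import *
for n in("top","scene","wrist"): save(n,n+"0"); print(n,bot.calibration(n))
o=bot.get_obs(); print(o, bot.grip_point_offset)
E
```

```text
top {'vertical_fov': 56.9740914796865, 'cx': 318.25794643417305, 'cy': 235.52261306867354, 'rvec': array([ 2.13942957, -2.16385886,  0.16425965]), 'tvec': array([  39.52990939,  550.6264385 , 1208.09833169])}
scene {'vertical_fov': 48.656955084720835, 'cx': 316.93856771817, 'cy': 244.6279238025259, 'rvec': array([ 1.00405384, -2.23472387,  1.26533838]), 'tvec': array([ 403.65317808,  298.79916198, 1546.10382106])}
wrist {'vertical_fov': 65.70646984690485, 'cx': 318.69724585739505, 'cy': 247.37756931119225, 'tool_from_camera': array([[-3.99252629e-04, -9.51199437e-01, -3.08576525e-01,
         8.43621241e+01],
       [ 9.99999845e-01, -4.99427053e-04,  2.45651105e-04,
        -8.87139472e-01],
       [-3.87774658e-04, -3.08576379e-01,  9.51199489e-01,
        -1.58037324e+02],
       [ 0.00000000e+00,  0.00000000e+00,  0.00000000e+00,
         1.00000000e+00]])}
{'time': 0.15, 'joint_positions': array([ 9.85005511e-01,  3.42538276e-01,  1.52482684e+00, -9.36164871e-06,
        1.27541069e+00, -1.46051654e-01]), 'dq': array([-0.00124835, -0.00172093, -0.00432114,  0.00036488, -0.00346622,
       -0.00214208]), 'tau': array([ 1.45153193e-03, -4.31470692e+01, -2.44352818e+01,  7.17519200e-02,
        5.36807289e-02, -5.33456262e-05]), 'tool_pos': array([223.32068068, 474.77738278, 226.20707489]), 'tcp_rot': array([-3.14042080e+00, -1.63329306e-04,  2.70185613e+00]), 'contact_force': array([-0.00064762,  0.41787682, -0.24818032]), 'moment': array([-0.03775453,  0.02497275,  0.05967045]), 'finger_force': 0.0, 'grip_width': 91.64805854910284} -18.8
```

View pics/top0.png

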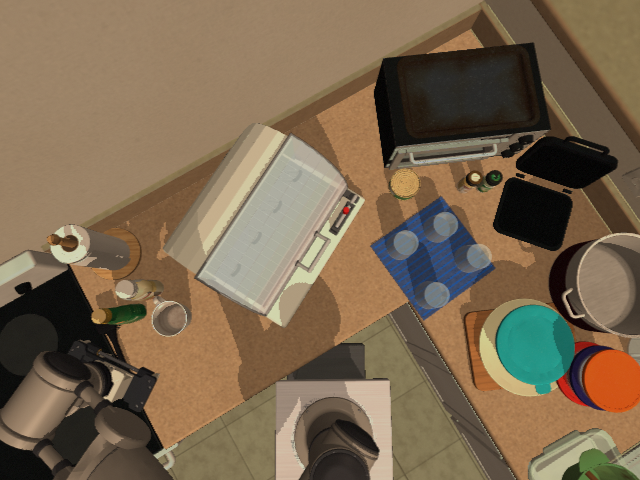

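View pics/scene0.png

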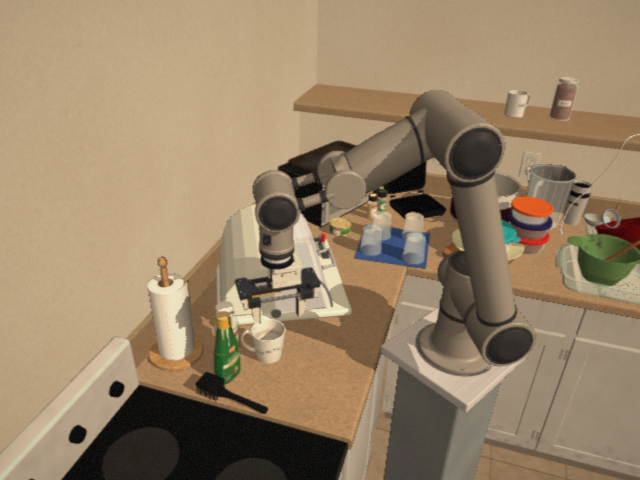

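```bash
python3 - <<'E'
from h import *
im=cv2.imread("pics/top0.png"); d=np.load("pics/top0.npy")
a=cv2.resize(im[185:325,360:500],None,fx=4,fy=4,interpolation=cv2.INTER_CUBIC)
cv2.imwrite("pics/c1.png",a)
hsv=cv2.cvtColor(im,cv2.COLOR_BGR2HSV)
m=((hsv[...,0]<8)|(hsv[...,0]>172))&(hsv[...,1]>170)&(hsv[...,2]>120)
v,u=np.nonzero(m[190:230,330:365]); print("red",u.min()+330,u.max()+330,v.min()+190,v.max()+190,u.mean()+330,v.mean()+190)
for p in [(364,198),(280,325),(166,250),(258,123),(347,211),(325,234),(303,267),(314,251),(345,190),(215,290)]: print(p,world("top",p[0],p[1],d[p[1],p[0]]).round(0))
for p in [(403,245),(440,227),(475,258),(434,295)]: print(p,world("top",p[0],p[1],d[p[1],p[0]]).round(0),plane("top",*p,95).round(1))
mat=((hsv[...,0]>100)&(hsv[...,0]<125)&(hsv[...,1]>120)).astype(np.uint8)
cs=cv2.findContours(mat,0,1)[0]; c=max(cs,key=cv2.contourArea); print(cv2.minAreaRect(c)); b=cv2.boxPoints(cv2.minAreaRect(c)); print(plane("top",b[:,0],b[:,1],4).round(0))
for z in(0,95): print(proj("top",[[0,0,z]]))
E
```

```text
red 343 348 207 213 345.6470588235294 209.91176470588235
(364, 198) [ 661. -100.   24.]
(280, 325) [304. 142.  29.]
(166, 250) [503. 426. 141.]
(258, 123) [833. 189. 164.]
(347, 211) [610. -45.  92.]
(325, 234) [556.  14.  33.]
(303, 267) [459.  76.  89.]
(314, 251) [508.  46.  31.]
(345, 190) [679. -44.  51.]
(215, 290) [398. 285. 200.]
(403, 245) [ 515. -194.   92.] [ 514.8 -193.7   95. ]
(440, 227) [ 563. -297.   93.] [ 562.8 -296.    95. ]
(475, 258) [ 478. -387.   93.] [ 477.6 -385.7   95. ]
(434, 295) [ 381. -271.   95.] [ 380.6 -270.7   95. ]
((436.47528076171875, 261.9654846191406), (2.8755271434783936, 85.21025085449219), 54.381507873535156)
[[ 409. -202.    4.]
 [ 550. -409.    4.]
 [ 543. -414.    4.]
 [ 402. -206.    4.]]
[[332.72914738 437.09721716]]
[[334.27886673 448.73844872]]
```

View pics/c1.png

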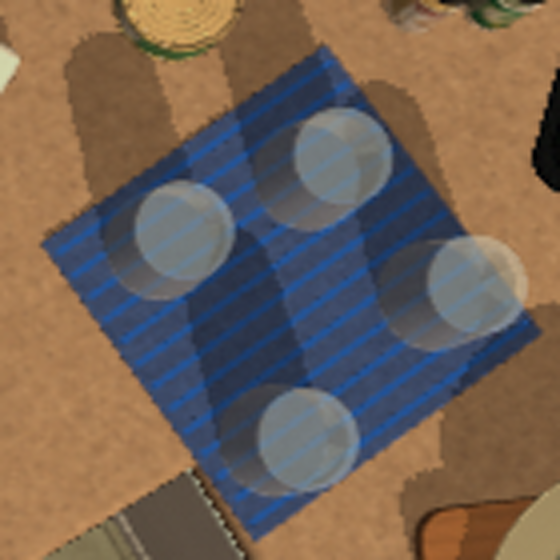

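```bash
python3 - <<'E'
from h import *
d=np.load("pics/top0.npy"); V,U=np.mgrid[0:480,0:640]; P=world("top",U,V,d)
# glasses
m=((P[...,2]>80)&(P[...,2]<105)&(U>375)&(U<500)&(V>200)&(V<315)).astype(np.uint8)
n,l,s,c=cv2.connectedComponentsWithStats(m)
for i in range(1,n):
    if s[i,4]>60:
        q=P[l==i]; (cx,cy),r=cv2.minEnclosingCircle(q[:,:2].astype(np.float32)); print("glass",s[i,4],q.mean(0).round(1),np.round((cx,cy,r),1),c[i].round(1))
# drainer
m=((P[...,2]>18)&(P[...,2]<260)&(U>150)&(U<372)&(V>110)&(V<330)&(d>0)).astype(np.uint8)
n,l,s,c=cv2.connectedComponentsWithStats(m); i=1+np.argmax(s[1:,4]); print(s[i])
q=P[l==i]; rr=cv2.minAreaRect(q[:,:2].astype(np.float32)); print(rr)
lo=q[q[:,2]<40]; rr=cv2.minAreaRect(lo[:,:2].astype(np.float32)); print("low",rr,cv2.boxPoints(rr).round(0).tolist())
a=np.radians(55.9); O=np.array([615,216.]); X=np.array([np.cos(a),np.sin(a)]);Y=np.array([-X[1],X[0]])
D=np.stack([(P[...,:2]-O)@X,(P[...,:2]-O)@Y,P[...,2]],-1)
S=D[l==i]; print("x pct",np.percentile(S[:,0],[0,.5,1,2,99,99.8,100]).round(0),"y",np.percentile(S[:,1],[0,.5,1,2,99,99.5,100]).round(0))
# front edge line: min x per y bin for ledge
for y in range(-210,211,35):
    t=S[abs(S[:,1]-y)<6]; print(y,t[:,0].min().round(0),t[:,0].max().round(0),t[:,2].max().round(0), end=" | ")
print()
# knob/handle
t=S[(S[:,0]<-190)&(S[:,2]>50)]; 
for y in range(-200,80,8):
    k=t[abs(t[:,1]-y)<4]
    if len(k): print(y,len(k),k.mean(0).round(0))
print(plane("top",np.array([345.65]),np.array([209.9]),np.array(92.)))
E
```

```text
glass 524 [ 571.3 -309.5   93. ] [ 573.4 -311.8   35.6] [444.6 224. ]
glass 532 [ 521.9 -200.2   93.1] [ 522.7 -201.4   34.9] [405.1 242.5]
glass 543 [ 483.8 -395.    93.2] [ 485.1 -396.2   35.9] [478.1 255.7]
glass 559 [ 382.3 -276.2   93.2] [ 382.7 -277.3   35. ] [435.9 294.4]
[  151   111   214   217 28904]
((580.6434326171875, 158.21051025390625), (520.0695190429688, 568.857177734375), 29.80093765258789)
low ((575.069091796875, 149.10226440429688), (500.6572265625, 559.99365234375), 29.964109420776367) [[218.0, 267.0], [498.0, -218.0], [932.0, 32.0], [652.0, 517.0]]
x pct [-251. -245. -242. -236.  249.  259.  267.] y [-364. -301. -277. -242.  212.  215.  220.]
-210 -241.0 122.0 212.0 | -175 -242.0 140.0 239.0 | -140 -243.0 157.0 259.0 | -105 -244.0 174.0 260.0 | -70 -245.0 192.0 260.0 | -35 -245.0 208.0 259.0 | 0 -246.0 225.0 260.0 | 35 -247.0 242.0 256.0 | 70 -248.0 259.0 214.0 | 105 -249.0 259.0 213.0 | 140 -250.0 266.0 213.0 | 175 -250.0 143.0 213.0 | 210 -251.0 144.0 212.0 | 
-200 12 [-213. -199.   55.]
-192 9 [-213. -191.   57.]
-184 10 [-214. -185.   54.]
-176 14 [-214. -176.   56.]
-168 20 [-214. -169.   57.]
-160 5 [-214. -162.   56.]
-152 7 [-215. -150.   90.]
-144 21 [-215. -144.   88.]
-136 21 [-215. -137.   68.]
-128 10 [-214. -128.   55.]
-120 12 [-215. -120.   56.]
-112 11 [-215. -112.   55.]
-104 10 [-215. -104.   56.]
-96 14 [-216.  -96.   55.]
-88 23 [-215.  -88.   57.]
-56 1 [-216.  -52.   89.]
-48 36 [-209.  -48.   89.]
-40 22 [-212.  -41.   89.]
-32 13 [-221.  -32.   92.]
-24 13 [-221.  -24.   93.]
-16 13 [-221.  -16.   92.]
-8 13 [-221.   -8.   93.]
0 14 [-221.    0.   92.]
8 12 [-221.    8.   93.]
16 15 [-222.   16.   91.]
24 13 [-222.   24.   93.]
32 14 [-222.   32.   92.]
40 13 [-222.   40.   93.]
48 41 [-209.   48.   89.]
56 11 [-209.   53.   87.]
[[613.16394953 -41.63387473  92.        ]]
```

```bash
cat >> h.py <<'E'
A=np.radians(57.3); O=np.array([604.5,209.8]); X=np.array([np.cos(A),np.sin(A)]); Y=np.array([-X[1],X[0]])
def D2W(x,y): return O+x*X+y*Y
def go(p,yaw=None):
    """shift (tool cm) and turn (deg) from here to world p, yaw deg"""
    o=bot.get_obs(); r=R.from_euler("xyz",o["tcp_rot"]); s=r.inv().apply(np.array(p,float)-o["tool_pos"])/10
    t=0 if yaw is None else -((yaw-np.degrees(o["tcp_rot"][2])+180)%360-180)
    return s.round(2).tolist()+[round(t,1)]
def st():
    o=bot.get_obs(); p=o["tool_pos"]; e=p[:2]-O
    print("t%.1f"%o["time"],"tcp",p.round(1),"drainer",(e@X).round(1),(e@Y).round(1),"yaw",np.degrees(o["tcp_rot"][2]).round(1),"F",np.round(o["contact_force"],1),"w",round(o["grip_width"],1),"ff",round(o["finger_force"],1),"q6",round(o["joint_positions"][5],2))
E
python3 - <<'E'
from h import *
st(); k=D2W(-208,-143); print(k); print(go([223,475,310],237.3)); print(go([*k,310],237.3), go([*k,66],237.3))
E
```

```text
t0.1 tcp [223.3 474.8 226.2] drainer 17.1 463.9 yaw 154.8 F [-0.   0.4 -0.2] w 91.6 ff 0.0 q6 -0.15
[612.46605516 -42.48860847]
[0.04, -0.0, -8.38, np.float64(-82.5)]
[-57.23, -30.25, -8.35, np.float64(-82.5)] [-57.24, -30.22, 16.05, np.float64(-82.5)]
```

```bash
python3 -m crank '[[[0.6,0,0,-8.4,-8],[0.6,0,0,-8.4,-16],[0.6,-57.2,-30.3,-8.4,-82.5],[0.6,-57.2,-30.3,-8.4,-82.5],[0.6,-57.2,-30.3,-8.4,-82.5],[0.6,-57.2,-30.3,-8.4,-82.5],[0.6,-57.2,-30.3,-8.4,-82.5],[0.6,-57.2,-30.3,-8.4,-82.5],[0.6,-57.2,-30.3,-8.4,-82.5],[0.6,-57.2,-30.3,-8.4,-82.5]]]'
python3 - <<'E'
from h import *
st(); k=D2W(-208,-143); print(go([*k,130],237.3))
E
```

```text
time: 1.15
tool_pos: [434.2, 196.5, 310.7]
tcp_rot: [3.141, 0.0, -2.255]
contact_force: [1.2, 1.2, -0.0]
grip_width: 54.8
finger_force: 0.0
t1.1 tcp [434.2 196.5 310.7] drainer -103.2 136.1 yaw -129.2 F [ 1.2  1.2 -0. ] w 54.8 ff 0.0 q6 -2.19
[7.26, -28.92, 18.07, np.float64(-6.5)]
```

```bash
python3 -m crank '[[[0.6,7.3,-28.9,0,-6.5],[0.6,7.3,-28.9,0,-6.5],[0.6,7.3,-28.9,0,-6.5],[0.6,7.3,-28.9,0,-6.5],[0.6,7.3,-28.9,0,-6.5],[0.6,7.3,-28.9,0,-6.5],[0.6,7.3,-28.9,18,-6.5],[0.6,7.3,-28.9,18,-6.5],[0.6,7.3,-28.9,18,-6.5],[0.6,7.3,-28.9,18,-6.5]]]'
python3 - <<'E'
from h import *
st(); k=D2W(-208,-143); print(go([*k,66],237.3))
im,d=save("wrist","w1")
E
```

```text
time: 2.15
tool_pos: [607.9, -41.8, 126.2]
tcp_rot: [3.136, -0.002, -2.147]
contact_force: [0.0, -0.2, 0.2]
grip_width: 54.9
finger_force: 0.0
t2.1 tcp [607.9 -41.8 126.2] drainer -209.9 -138.8 yaw -123.0 F [ 0.  -0.2  0.2] w 54.9 ff 0.0 q6 -2.76
[-0.21, -0.46, 6.02, np.float64(-0.3)]
```

View pics/w1.png

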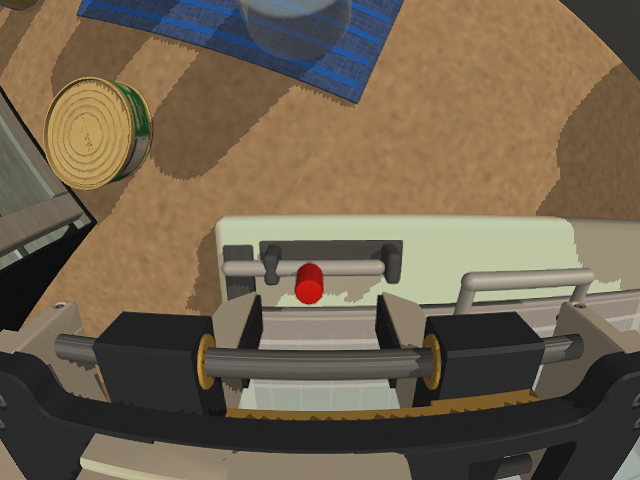

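```bash
cat >> h.py <<'E'
def wray(u,v,z,o=None):
    c,f=cam("wrist"); T=np.array(c["tool_from_camera"]); o=o or bot.get_obs()
    x,y=u-c["cx"],v-c["cy"]; r=np.hypot(x,y); th=r/f; k=np.array([x/r*np.sin(th),y/r*np.sin(th),np.cos(th)])
    Rt=R.from_euler("xyz",o["tcp_rot"]).as_matrix(); p0=Rt@T[:3,3]+o["tool_pos"]; dd=Rt@T[:3,:3]@k
    return p0+dd*(z-p0[2])/dd[2]
E
python3 - <<'E'
from h import *
for (u,v) in [(309,292),(309,270),(470,283),(585,275)]:
    p=wray(u,v,92); e=p[:2]-O; print(p.round(1),(e@X).round(1),(e@Y).round(1))
E
```

```text
[611.2 -42.4  92. ] -208.6 -141.9
[603.9 -53.3  92. ] -221.8 -141.7
[530.    6.1  92. ] -211.7 -47.3
[452.5  54.1  92. ] -213.2 43.8
```

```bash
python3 -m crank '[[[0.6,-0.1,-0.3,3,0],[0.6,-0.1,-0.3,6,0],[0.6,-0.1,-0.3,6,0],[0,-0.1,-0.3,6,0],[0,-0.1,-0.3,6,0],[0,-0.1,-0.3,6,0],[0,-0.1,-0.3,6,0],[0,-0.1,-0.3,6,0],[0,-0.1,-0.3,6,0],[0,-0.1,-0.3,6,0]]]' && python3 -m crank '[[[0,0,0.6,0,0],[0,0,1.2,0,0],[0,0,1.8,0,0],[0,0,2.4,0,0],[0,0,3,0,0],[0,0,3.6,0,0],[0,0,4,0,0],[0,0,4.3,0,0],[0,0,4.3,0,0],[0,0,4.3,0,0]]]'
python3 - <<'E'
from h import *
st()
E
```

```text
time: 3.2
tool_pos: [613.5, -42.9, 71.4]
tcp_rot: [-3.141, 0.0, -2.147]
contact_force: [-1.1, 0.6, 4.8]
grip_width: 15.9
finger_force: 30.0
time: 4.2
tool_pos: [581.4, -22.2, 71.5]
tcp_rot: [-3.13, 0.002, -2.147]
contact_force: [14.1, -10.5, -6.6]
grip_width: 15.9
finger_force: 30.0
t4.2 tcp [581.4 -22.2  71.5] drainer -207.8 -105.9 yaw -123.0 F [ 14.1 -10.5  -6.6] w 15.9 ff 30.0 q6 -2.73
```

```bash
python3 -m crank '[[[0.35,0,-0.3,0,0],[0.35,0,-0.3,0,0],[0.35,0,-0.3,0,0],[0.35,0,-0.3,-4,0],[0.35,0,-0.3,-7,0],[0.35,-1.8,14.5,-7,0.3],[0.4,-1.8,14.5,-7,0.3],[0.4,-1.8,14.5,-7,0.3],[0.4,-1.8,14.5,-7,0.3],[0.4,-1.8,14.5,-7,0.3]]]'
python3 - <<'E'
from h import *
save("wrist","w2"); st(); print(go([*D2W(-190,45),72],237.3))
o=bot.get_obs()
save("top","top2")
E
```

```text
time: 5.2
tool_pos: [464.4, 75.6, 141.0]
tcp_rot: [3.142, 0.0, -2.15]
contact_force: [0.9, -0.0, 0.0]
grip_width: 36.3
finger_force: 0.0
t5.2 tcp [465.5  74.9 141.1] drainer -188.6 44.1 yaw -123.2 F [-0.2  0.3 -0.9] w 36.2 ff 0.0 q6 -2.56
[0.14, 0.09, 6.91, np.float64(-0.5)]
```

View pics/w2.png

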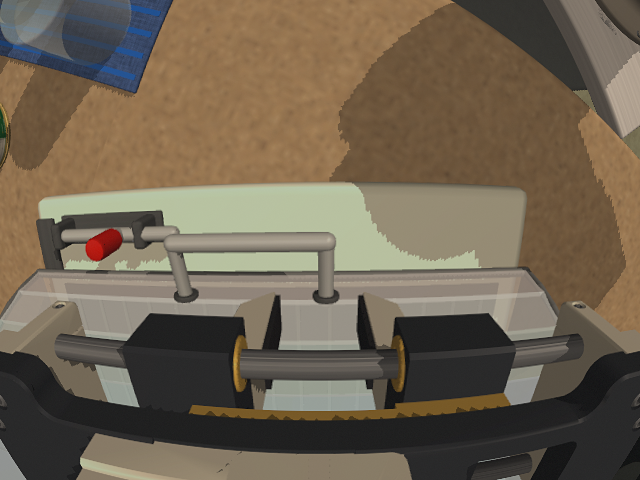

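```bash
python3 - <<'E'
from h import *
for (u,v,z) in [(326,262,82),(325,297,76),(327,241,87),(178,262,82),(104,243,90),(62,238,62),(48,225,50)]:
    p=wray(u,v,z); e=p[:2]-O; print((u,v,z),(e@X).round(1),(e@Y).round(1))
E
python3 -m crank '[[[0.4,0.2,0.1,3,0],[0.4,0.2,0.1,5,0],[0.4,0.2,0.1,6.9,0],[0.4,0.2,0.1,6.9,0],[0.4,0.2,0.1,6.9,0],[0,0.2,0.1,6.9,0],[0,0.2,0.1,6.9,0],[0,0.2,0.1,6.9,0],[0,0.2,0.1,6.9,0],[0,0.2,0.1,6.9,0]]]'
python3 - <<'E'
from h import *
st()
E
```

```text
(326, 262, 82) -193.6 48.1
(325, 297, 76) -166.6 47.5
(327, 241, 87) -208.8 48.7
(178, 262, 82) -194.1 -48.5
(104, 243, 90) -210.4 -98.9
(62, 238, 62) -206.7 -160.3
(48, 225, 50) -215.1 -184.7
time: 6.3
tool_pos: [459.5, 75.7, 72.0]
tcp_rot: [3.133, -0.001, -2.153]
contact_force: [-11.5, 11.7, 10.8]
grip_width: 8.6
finger_force: 30.1
t6.3 tcp [459.5  75.7  72. ] drainer -191.1 49.6 yaw -123.4 F [-11.5  11.7  10.8] w 8.6 ff 30.1 q6 -2.57
```

```bash
python3 -m crank '[[[0,0,0.4,0,0],[0,-0.15,0.4,-0.65,0],[0,-0.4,0.4,-1.3,0],[0,-0.85,0.4,-2.6,0],[0,-1.4,0.4,-3.85,0],[0,-2.05,0.4,-5.05,0],[0,-2.75,0.4,-6.2,0],[0,-3.15,0.4,-6.8,0],[0,-3.15,0.4,-6.8,0],[0,-3.15,0.4,-6.8,0]]]'
python3 - <<'E'
from h import *
st(); save("scene","s3"); save("top","top3")
im=cv2.imread("pics/top3.png"); cv2.imwrite("pics/c3.png",np.hstack([cv2.resize(im[130:340,150:400],None,fx=1.6,fy=1.6),cv2.imread("pics/s3.png")[180:516,200:560][:336]][:1]))
E
```

```text
time: 7.3
tool_pos: [477.0, 103.2, 140.1]
tcp_rot: [3.14, 0.001, -2.152]
contact_force: [0.0, 5.6, -3.5]
grip_width: 9.1
finger_force: 34.3
t7.3 tcp [477.  103.2 140.1] drainer -158.6 49.7 yaw -123.3 F [ 0.   5.6 -3.5] w 9.1 ff 34.3 q6 -2.51
```

View pics/s3.png

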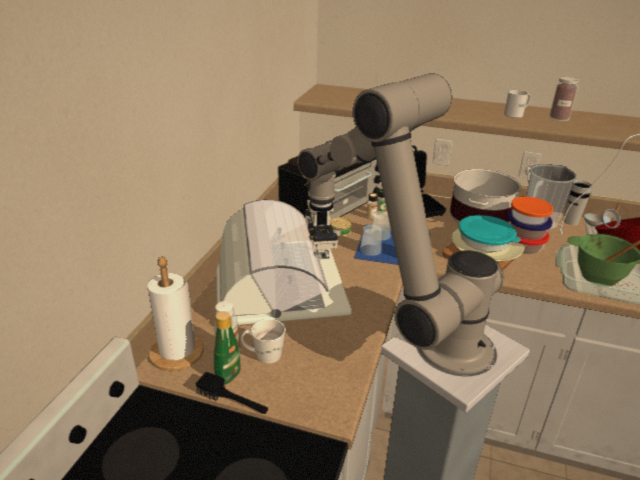

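```bash
python3 -m crank '[[[0.3,-0.15,0,0,0],[0.3,-0.15,0,0,0],[0.3,-0.15,0,0,0],[0.3,-0.15,0,-3,0],[0.3,-0.15,0,-7,0],[0.35,0,-3,-7.5,0],[0.35,0,-3,-7.5,8],[0.35,0,-3,-7.5,16],[0.35,0,-3,-7.5,24],[0.35,0,-3,-7.5,32]]]'
python3 -m crank '[[[0.35,0,0,0,8.5],[0.35,0,0,0,17],[0.35,0,0,0,25],[0.35,0,0,0,33],[0.35,0,0,0,41],[0.35,0,0,0,49],[0.35,0,0,0,57],[0.35,0,0,0,58],[0.35,0,0,0,58],[0.35,0,0,0,58]]]'
python3 - <<'E'
from h import *
save("wrist","w4"); st(); print(go([*D2W(-175.6,0),150],147.3))
E
```

```text
time: 8.4
tool_pos: [502.6, 85.2, 215.1]
tcp_rot: [-3.141, 0.0, -2.717]
contact_force: [0.6, 0.2, -0.1]
grip_width: 32.2
finger_force: 0.0
time: 9.4
tool_pos: [502.4, 85.4, 214.9]
tcp_rot: [3.141, 0.0, 2.563]
contact_force: [0.6, 0.5, 0.0]
grip_width: 32.0
finger_force: 0.0
t9.4 tcp [502.4  85.5 214.9] drainer -159.7 18.7 yaw 146.8 F [-0.1 -0.2 -0.1] w 32.0 ff 0.0 q6 -0.97
[-1.89, -1.57, 6.49, np.float64(-0.5)]
```

View pics/w4.png

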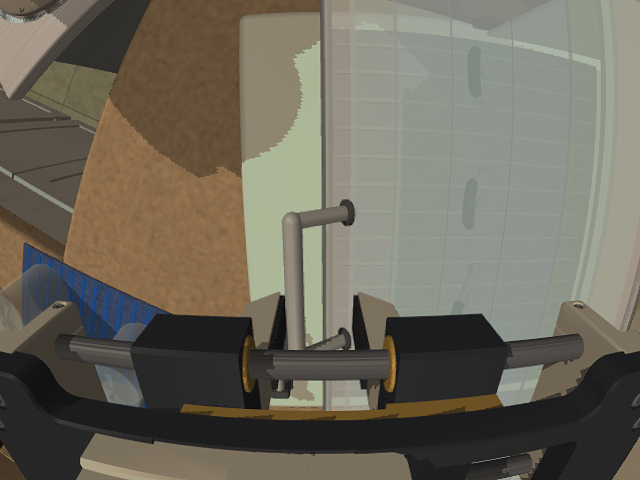

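```bash
python3 - <<'E'
from h import *
for (u,v,z) in [(291,218,163),(293,270,163),(347,212,135)]:
    p=wray(u,v,z); e=p[:2]-O; print((u,v,z),(e@X).round(1),(e@Y).round(1))
E
python3 -m crank '[[[0.35,-1.9,-1.6,0,-0.5],[0.35,-1.9,-1.6,2,-0.5],[0.35,-1.9,-1.6,4,-0.5],[0.35,-1.9,-1.6,6.4,-0.5],[0.35,-1.9,-1.6,6.4,-0.5],[0,-1.9,-1.6,6.4,-0.5],[0,-1.9,-1.6,6.4,-0.5],[0,-1.9,-1.6,6.4,-0.5],[0,-1.9,-1.6,6.4,-0.5],[0,-1.9,-1.6,6.4,-0.5]]]'
python3 - <<'E'
from h import *
st()
p=np.arange(36,101,2.); q=np.radians(p)
E
```

```text
(291, 218, 163) -176.4 53.0
(293, 270, 163) -176.2 20.6
(347, 212, 135) -141.7 50.0
time: 10.45
tool_pos: [510.1, 61.6, 151.6]
tcp_rot: [3.141, 0.002, 2.569]
contact_force: [0.4, -1.5, 1.9]
grip_width: 11.3
finger_force: 30.0
t10.4 tcp [510.1  61.6 151.6] drainer -175.7 -0.6 yaw 147.2 F [ 0.4 -1.5  1.9] w 11.3 ff 30.0 q6 -1.03
```

```bash
python3 -m crank '[[[0,0,0.7,-0.9,0],[0,0,1.43,-1.76,0],[0,0,3.04,-3.37,0],[0,0,4.8,-4.8,0],[0,0,6.7,-6.05,0],[0,0,8.73,-7.07,0],[0,0,10.85,-7.88,0],[0,0,13.05,-8.47,0],[0,0,15.3,-8.83,0],[0,0,15.3,-8.83,0]]]'
python3 -m crank '[[[0,0,1.15,-0.1,0],[0,0,2.3,-0.12,0],[0,0,3.2,-0.08,0],[0,0,4.2,0.03,0],[0,0,5.2,0.12,0],[0,0,6.1,0.24,0],[0,0,6.1,0.24,0],[0,0,6.1,0.24,0],[0,0,6.1,0.24,0],[0,0,6.1,0.24,0]]]'
python3 - <<'E'
from h import *
st()
E
```

```text
time: 11.45
tool_pos: [594.3, 192.6, 241.8]
tcp_rot: [3.137, 0.004, 2.571]
contact_force: [-0.6, 1.4, 9.8]
grip_width: 11.2
finger_force: 30.0
time: 12.45
tool_pos: [626.3, 242.7, 238.2]
tcp_rot: [3.138, 0.002, 2.57]
contact_force: [2.5, 3.4, 5.0]
grip_width: 11.1
finger_force: 30.0
t12.4 tcp [626.3 242.7 238.2] drainer 39.4 -0.5 yaw 147.2 F [2.5 3.4 5. ] w 11.1 ff 30.0 q6 -0.74
```

```bash
python3 -m crank '[[[0.35,0,0,0,0],[0.35,0,0,0,0],[0.35,0,0,0,0],[0.35,0,0,-4,0],[0.5,0,0,-7,0],[1,-46,-10,-7,-43],[1,-46,-10,-7,-43],[1,-46,-10,-7,-43],[1,-46,-10,-7,-43],[1,-46,-10,-7,-43]]]'
python3 - <<'E'
from h import *
st(); print(go([522,-200.5,200],190))
E
```

```text
time: 13.45
tool_pos: [790.7, 69.2, 303.6]
tcp_rot: [-3.141, 0.004, -2.993]
contact_force: [1.4, 0.7, 0.5]
grip_width: 75.5
finger_force: 0.0
t13.4 tcp [790.7  69.2 303.6] drainer -17.7 -232.6 yaw -171.5 F [1.4 0.7 0.5] w 75.5 ff 0.0 q6 -1.73
[30.6, -22.7, 10.25, np.float64(-1.5)]
```

```bash
python3 -m crank '[[[1,30.6,-22.7,0,-1.5],[1,30.6,-22.7,0,-1.5],[1,30.6,-22.7,0,-1.5],[1,30.6,-22.7,0,-1.5],[1,30.6,-22.7,0,-1.5],[1,30.6,-22.7,0,-1.5],[1,30.6,-22.7,0,-1.5],[1,30.6,-22.7,0,-1.5],[1,30.6,-22.7,8,-1.5],[1,30.6,-22.7,8,-1.5]]]'
cat >> h.py <<'E'
def glasses(f,lo=80,hi=105,box=(370,510,195,325)):
    im,d=save("top",f); V,U=np.mgrid[0:480,0:640]; P=world("top",U,V,d)
    m=((P[...,2]>lo)&(P[...,2]<hi)&(U>box[0])&(U<box[1])&(V>box[2])&(V<box[3])).astype(np.uint8)
    n,l,s,c=cv2.connectedComponentsWithStats(m)
    for i in range(1,n):
        if s[i,4]>60:
            q=P[l==i]; cc=cv2.minEnclosingCircle(q[:,:2].astype(np.float32)); print("glass",s[i,4],q.mean(0).round(1),np.round(cc[0],1),round(cc[1],1))
E
python3 - <<'E'
from h import *
st(); print(go([522,-200.5,66],190)); glasses("top5")
im=cv2.imread("pics/top5.png"); cv2.imwrite("pics/c5.png",cv2.resize(im[110:340,150:400],None,fx=2.4,fy=2.4))
E
```

```text
time: 14.45
tool_pos: [518.0, -197.7, 221.3]
tcp_rot: [3.141, 0.004, -2.974]
contact_force: [0.0, -0.0, -0.6]
grip_width: 91.5
finger_force: 0.0
t14.4 tcp [ 518.  -197.7  221.3] drainer -389.6 -147.3 yaw -170.4 F [ 0.  -0.  -0.6] w 91.5 ff 0.0 q6 -2.24
[-0.29, -0.35, 15.53, np.float64(-0.4)]
glass 177 [ 475.2 -413.5   93.8] [ 479.1 -406.1] 31.2
glass 80 [ 313.8 -457.3   93.5] [ 318.2 -457. ] 21.5
```

View pics/c5.png

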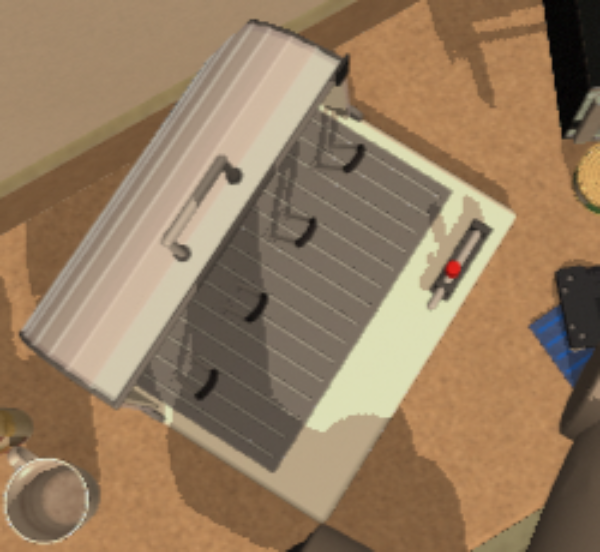

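```bash
python3 - <<'E'
from h import *
d=np.load("pics/top5.npy")
for (u,v) in [(356,158),(307,233),(259,307),(208,384)]:
    p=plane("top",np.array(u/2.4+150),np.array(v/2.4+110),125.); e=p[:2]-O; print("tip",p.round(1),(e@X).round(1),(e@Y).round(1))
V,U=np.mgrid[0:480,0:640]; P=world("top",U,V,d); e=P[...,:2]-O; dx=e@X; dy=e@Y
for y in (-190,-120,-80,80,150): 
    m=(abs(dy-y)<8)&(P[...,2]>160)&(P[...,2]<245); print(y,np.percentile(dx[m],[0,2,5]).round(1),P[...,2][m&(dx<20)].mean().round(1))
E
```

```text
tip [700.6  85.5 125. ] -52.6 -148.0
tip [615.9 140.  125. ] -52.6 -47.3
tip [534.1 192.3 125. ] -52.8 49.8
tip [450.7 246.7 125. ] -52.1 149.3
-190 [-1009.2  -992.   -976.1] 199.9
-120 [-1045.1 -1039.8 -1031.3] 177.0
-80 [-1047.5 -1039.2 -1031.6] 177.2
80 [-3.7 -1.6  2.7] 208.7
150 [-4.4 -2.3  2.1] 208.6
```

```bash
python3 -m crank '[[[1,-0.3,-0.4,4,-0.4],[1,-0.3,-0.4,8,-0.4],[1,-0.3,-0.4,12,-0.4],[1,-0.3,-0.4,15.5,-0.4],[1,-0.3,-0.4,15.5,-0.4],[0,-0.3,-0.4,15.5,-0.4],[0,-0.3,-0.4,15.5,-0.4],[0,-0.3,-0.4,15.5,-0.4],[0,-0.3,-0.4,15.5,-0.4],[0,-0.3,-0.4,15.5,-0.4]]]'
python3 - <<'E'
from h import *
st()
E
```

```text
time: 15.5
tool_pos: [524.9, -200.0, 68.9]
tcp_rot: [-3.14, 0.006, -2.964]
contact_force: [-0.2, -0.1, 0.6]
grip_width: 56.6
finger_force: 0.0
t15.5 tcp [ 524.9 -200.    68.9] drainer -387.9 -154.4 yaw -169.8 F [-0.2 -0.1  0.6] w 56.6 ff 0.0 q6 -2.25
```

```bash
python3 - <<'E'
from h import *
st(); save("wrist","w6"); glasses("top6")
E
```

```text
t15.5 tcp [ 524.9 -200.    68.9] drainer -387.9 -154.4 yaw -169.8 F [-0.2 -0.1  0.6] w 56.6 ff 0.0 q6 -2.25
glass 548 [ 483.8 -394.9   93. ] [ 484.5 -397.3] 35.3
glass 79 [ 313.6 -457.    93.9] [ 318.4 -456.4] 20.8
```

View pics/w6.png

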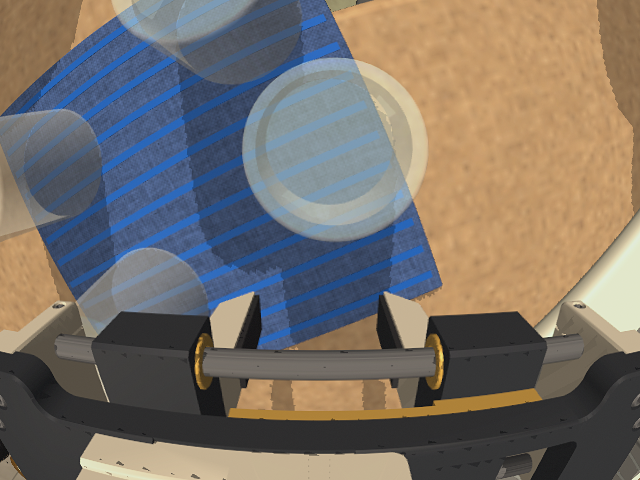

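```bash
python3 - <<'E'
from h import *
p=wray(335,149.5,95); print(p)
for a in [(243,149),(428,150),(335,58),(335,242)]: print(wray(*a,95).round(1))
print(go([p[0],p[1],130],190), go([p[0],p[1],66],190))
E
```

```text
[ 446.6782386  -208.70601824   95.        ]
[ 451.8 -240.8   95. ]
[ 440.  -175.8   95. ]
[ 414.6 -214.5   95. ]
[ 480.  -202.4   95. ]
[7.8, 0.51, -6.2, np.float64(0.2)] [7.84, 0.51, 0.2, np.float64(0.2)]
```

```bash
python3 -m crank '[[[1,0,0,-5,0],[1,0,0,-10,0],[1,7.8,0.5,-10,0],[1,7.8,0.5,-10,0],[1,7.8,0.5,-10,0],[1,7.8,0.5,-5,0],[1,7.8,0.5,-1,0],[1,7.8,0.5,0.2,0],[1,7.8,0.5,0.2,0],[1,7.8,0.5,0.2,0]]]'
python3 -m crank '[[[0,0,0,0,0],[0,0,0,0,0],[0,0,0,0,0],[0,0,0,0,0],[0,0,0,0,0],[0,0,0,0,0],[0,0,0,0,0],[0,0,0,0,0],[0,0,0,-5,0],[0,0,0,-10,0]]]'
python3 - <<'E'
from h import *
st(); print(go([*D2W(-52,-148),172],237.3)); save("wrist","w7"); glasses("top7")
E
```

```text
time: 16.6
tool_pos: [448.1, -209.3, 66.7]
tcp_rot: [-3.14, 0.006, -2.964]
contact_force: [0.6, -1.3, 0.4]
grip_width: 91.7
finger_force: 0.0
time: 17.6
tool_pos: [445.3, -208.0, 165.5]
tcp_rot: [3.139, 0.001, -2.964]
contact_force: [0.8, -0.8, -2.4]
grip_width: 72.0
finger_force: 29.9
t17.6 tcp [ 445.3 -208.   165.5] drainer -437.6 -91.7 yaw -169.8 F [ 0.8 -0.8 -2.4] w 72.0 ff 29.9 q6 -2.35
[-30.36, 24.44, -0.53, np.float64(-47.1)]
glass 213 [ 587.4 -310.9   93.5] [ 573.2 -310.8] 33.9
glass 484 [ 385.9 -278.6   93.4] [ 383.5 -278. ] 35.2
glass 80 [ 313.9 -457.3   93.3] [ 318.3 -457.6] 20.9
```

```bash
python3 -m crank '[[[0,0,0,-5,-5],[0,-30.4,24.4,-5,-47],[0,-30.4,24.4,-5,-47],[0,-30.4,24.4,-5,-47],[0,-30.4,24.4,-5,-47],[0,-30.4,24.4,-5,-47],[0,-30.4,24.4,-5,-47],[0,-30.4,24.4,-5,-47],[0,-30.4,24.4,-5,-47],[0,-30.4,24.4,-5,-47]]]'
python3 - <<'E'
from h import *
st(); print(go([*D2W(-47,-148),172],237.3)); save("wrist","w8")
E
```

```text
time: 18.7
tool_pos: [703.6, 90.0, 213.3]
tcp_rot: [-3.141, 0.003, -2.139]
contact_force: [-0.8, -0.9, -2.6]
grip_width: 72.3
finger_force: 29.9
t18.7 tcp [703.6  90.  213.3] drainer -47.3 -148.1 yaw -122.5 F [-0.8 -0.9 -2.6] w 72.3 ff 29.9 q6 -2.56
[-0.02, 0.01, 4.13, np.float64(0.2)]
```

View pics/w8.png

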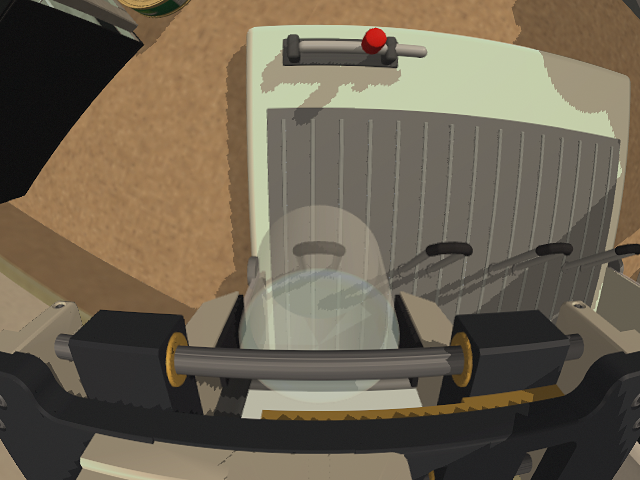

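```bash
python3 -m crank '[[[0,0,0,2,0],[0,0,0,4,0],[0,0,0,5,0],[0,0,0,6,0],[0,0,0,6.5,0],[0,0,0,7,0],[0,0,0,7.4,0],[0,0,0,7.6,0],[0,0,0,7.6,0],[0,0,0,7.6,0]]]'
python3 - <<'E'
from h import *
st()
E
```

```text
time: 19.75
tool_pos: [702.8, 85.2, 141.3]
tcp_rot: [-3.137, 0.003, -2.144]
contact_force: [0.5, -0.2, -2.0]
grip_width: 71.9
finger_force: 29.9
t19.8 tcp [702.8  85.2 141.3] drainer -51.7 -150.1 yaw -122.8 F [ 0.5 -0.2 -2. ] w 71.9 ff 29.9 q6 -2.56
```

```bash
python3 -m crank '[[[0,0,0,0,0],[0,0,0,0,0],[0,0,0,0,0],[0,0,0,0.2,0],[0,0,0,0.3,0],[0,0,0,0.4,0],[0,0,0,0.5,0],[0,0,0,0.5,0],[0,0,0,0.5,0],[0,0,0,0.5,0]]]'
python3 - <<'E'
from h import *
st()
E
```

```text
time: 20.75
tool_pos: [702.7, 85.3, 136.0]
tcp_rot: [-3.138, 0.003, -2.144]
contact_force: [0.2, 0.4, -2.5]
grip_width: 72.0
finger_force: 29.9
t20.8 tcp [702.7  85.3 136. ] drainer -51.7 -149.9 yaw -122.8 F [ 0.2  0.4 -2.5] w 72.0 ff 29.9 q6 -2.56
```

```bash
python3 -m crank '[[[0,-0.25,0.1,0,0],[0,-0.5,0.2,0,0],[0,-0.5,0.2,0.2,0],[0,-0.5,0.2,0.4,0],[0,-0.5,0.2,0.6,0],[0,-0.5,0.2,0.8,0],[0,-0.5,0.2,1,0],[0,-0.5,0.2,1,0],[0,-0.5,0.2,1,0],[0,-0.5,0.2,1,0]]]'
python3 - <<'E'
from h import *
st()
E
```

```text
time: 21.75
tool_pos: [703.8, 90.6, 126.0]
tcp_rot: [-3.138, 0.003, -2.144]
contact_force: [0.6, -0.1, -1.6]
grip_width: 72.1
finger_force: 29.9
t21.8 tcp [703.8  90.6 126. ] drainer -46.7 -147.9 yaw -122.8 F [ 0.6 -0.1 -1.6] w 72.1 ff 29.9 q6 -2.55
```

```bash
python3 -m crank '[[[0,-0.1,0,0.1,0],[0,-0.2,0,0.2,0],[0,-0.2,0,0.3,0],[0,-0.2,0,0.4,0],[0,-0.2,0,0.5,0],[0,-0.2,0,0.6,0],[0,-0.2,0,0.7,0],[0,-0.2,0,0.7,0],[0,-0.2,0,0.7,0],[0,-0.2,0,0.7,0]]]'
python3 - <<'E'
from h import *
st()
E
```

```text
time: 22.75
tool_pos: [704.9, 92.3, 118.9]
tcp_rot: [-3.138, 0.003, -2.144]
contact_force: [1.1, 1.9, -2.0]
grip_width: 71.9
finger_force: 29.9
t22.8 tcp [704.9  92.3 118.9] drainer -44.7 -148.0 yaw -122.8 F [ 1.1  1.9 -2. ] w 71.9 ff 29.9 q6 -2.55
```

```bash
python3 -m crank '[[[0.82,0,0,0,0],[0.82,0,0,0,0],[0.85,0,0,0,0],[0.85,0,0,0,0],[0.88,0,0,0,0],[0.88,0,0,0,0],[0.88,0,0,0,0],[0.88,0,0,-2,0],[0.88,0,0,-5,0],[0.88,0,0,-8,0]]]'
python3 -m crank '[[[0.9,0,0,-3,0],[1,26,-19,-3,25],[1,26,-19,-3,25],[1,26,-19,-3,25],[1,26,-19,-3,25],[1,26,-19,-3,25],[1,26,-19,-3,25],[1,26,-19,-3,25],[1,26,-19,-3,25],[1,26,-19,-3,25]]]'
python3 - <<'E'
from h import *
st(); glasses("top9")
im=cv2.imread("pics/top9.png"); cv2.imwrite("pics/c9.png",cv2.resize(im[110:330,200:500],None,fx=2.6,fy=2.6))
d=np.load("pics/top9.npy");V,U=np.mgrid[0:480,0:640]; P=world("top",U,V,d); e=P[...,:2]-O; dx=e@X; dy=e@Y
m=(abs(dy+150)<50)&(dx<0)&(dx>-110)&(P[...,2]>125)&(P[...,2]<175); print(m.sum(),dx[m].mean(),dy[m].mean(),P[...,2][m].mean(),np.percentile(dx[m],[2,98]),np.percentile(P[...,2][m],[2,98]))
E
```

```text
time: 23.75
tool_pos: [703.3, 91.2, 198.2]
tcp_rot: [-3.141, -0.0, -2.145]
contact_force: [0.9, -0.0, -0.3]
grip_width: 80.7
finger_force: 0.0
time: 24.75
tool_pos: [723.0, -229.5, 228.5]
tcp_rot: [-3.14, 0.005, -2.581]
contact_force: [-0.8, 0.7, 0.1]
grip_width: 91.9
finger_force: 0.0
t24.8 tcp [ 723.  -229.5  228.5] drainer -305.7 -337.0 yaw -147.9 F [-0.8  0.7  0.1] w 91.9 ff 0.0 q6 -2.54
glass 547 [ 483.6 -394.9   93.1] [ 483.9 -396.9] 35.3
glass 80 [ 314.  -457.4   93.6] [ 318.2 -456.7] 21.0
525 -49.90191424277278 -148.61339272284232 134.69481774292993 [-80.4459372  -19.32823417] [128.72275758 140.23568021]
```

View pics/c9.png

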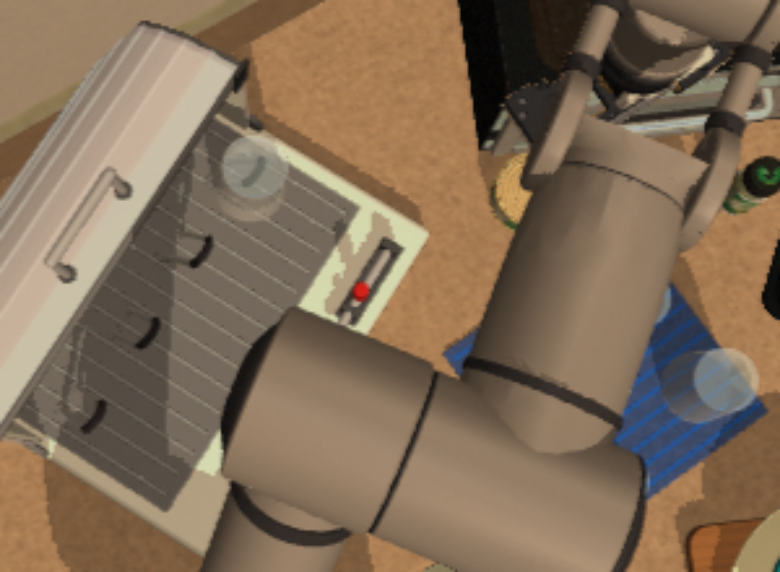

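```bash
cat >> h.py <<'E'
def wglass(f,near,zr=(86,102),rad=75,show=True):
    o=bot.get_obs(); im,d=save("wrist",f); c,fo=cam("wrist"); T=np.array(c["tool_from_camera"])
    V,U=np.mgrid[0:480,0:640]; x,y=U-c["cx"],V-c["cy"]; r=np.hypot(x,y)+1e-9; t=np.tan(r/fo)
    p=np.stack([x/r*t*d,y/r*t*d,d],-1)@T[:3,:3].T+T[:3,3]; P=R.from_euler("xyz",o["tcp_rot"]).apply(p.reshape(-1,3)).reshape(p.shape)+o["tool_pos"]
    m=((d>0)&(P[...,2]>zr[0])&(P[...,2]<zr[1])&(np.hypot(P[...,0]-near[0],P[...,1]-near[1])<rad)).astype(np.uint8)
    n,l,s,_=cv2.connectedComponentsWithStats(m)
    if n<2: print("none"); return
    i=1+np.argmax(s[1:,4]); q=P[l==i]; cc=cv2.minEnclosingCircle(q[:,:2].astype(np.float32))
    print("wglass",s[i,4],q.mean(0).round(1),np.round(cc[0],1),round(cc[1],1)); return q.mean(0)
E
python3 - <<'E'
from h import *
print(go([572,-310,250],190))
E
```

```text
[17.13, 1.15, -2.2, np.float64(22.2)]
```

```bash
python3 -m crank '[[[1,17.1,1.2,-2.2,22],[1,17.1,1.2,-2.2,22],[1,17.1,1.2,-2.2,22],[1,17.1,1.2,-2.2,22],[1,17.1,1.2,-2.2,22],[1,17.1,1.2,-2.2,22],[1,17.1,1.2,-2.2,22],[1,17.1,1.2,-2.2,22],[1,17.1,1.2,-2.2,22],[1,17.1,1.2,-2.2,22]]]'
python3 - <<'E'
from h import *
st(); p=wglass("w10",(572,-310)); print(go([p[0],p[1],66],190))
E
```

```text
time: 25.8
tool_pos: [572.3, -309.8, 249.7]
tcp_rot: [3.142, 0.005, -2.963]
contact_force: [-0.5, -0.4, -0.2]
grip_width: 92.1
finger_force: 0.0
t25.8 tcp [ 572.3 -309.8  249.7] drainer -454.6 -253.6 yaw -169.8 F [-0.5 -0.4 -0.2] w 92.1 ff 0.0 q6 -2.37
wglass 4650 [ 570.7 -310.3   93.9] [ 572.2 -310.1] 34.7
[0.24, -0.0, 18.37, np.float64(0.2)]
```

```bash
python3 -m crank '[[[1,0.1,0,5,0],[1,0.1,0,10,0],[1,0.1,0,15,0],[1,0.1,0,18.4,0],[1,0.1,0,18.4,0],[1,0.1,0,18.4,0],[0,0.1,0,18.4,0],[0,0.1,0,18.4,0],[0,0.1,0,18.4,0],[0,0.1,0,18.4,0]]]'
python3 -m crank '[[[0,0,0,0,0],[0,0,0,0,0],[0,0,0,-5,0],[0,0,0,-10,0],[0,0,0,-14.8,0],[0,0,0,-14.8,-8],[0,0,0,-14.8,-16],[0,0,0,-14.8,-24],[0,0,0,-14.8,-24],[0,0,0,-14.8,-24]]]'
python3 - <<'E'
from h import *
st(); print(go([*D2W(-47,-48.7),213],237.3))
E
```

```text
time: 26.85
tool_pos: [572.5, -310.8, 68.0]
tcp_rot: [-3.139, 0.007, -2.964]
contact_force: [-0.3, 1.1, 6.7]
grip_width: 70.8
finger_force: 29.9
time: 27.85
tool_pos: [570.9, -310.4, 213.9]
tcp_rot: [-3.14, 0.004, -2.549]
contact_force: [-0.2, 0.1, -3.0]
grip_width: 70.8
finger_force: 29.6
t27.9 tcp [ 570.9 -310.4  213.9] drainer -455.9 -252.7 yaw -146.0 F [-0.2  0.1 -3. ] w 70.8 ff 29.6 q6 -2.78
[-29.46, 34.93, 0.15, np.float64(-23.3)]
```

```bash
python3 -m crank '[[[0,-29.5,34.9,0,-23],[0,-29.5,34.9,0,-23],[0,-29.5,34.9,0,-23],[0,-29.5,34.9,0,-23],[0,-29.5,34.9,0,-23],[0,-29.5,34.9,0,-23],[0,-29.5,34.9,0,-23],[0,-29.5,34.9,0,-23],[0,-29.5,34.9,0,-23],[0,-29.5,34.9,0,-23]]]'
python3 -m crank '[[[0,0,0,0,0],[0,0,0,0,0],[0,0,0,0,0],[0,0,0,0,0],[0,0,0,0,0],[0,0,0,0,0],[0,0,0,0,0],[0,0,0,0,0],[0,0,0,0,0],[0,0,0,0,0]]]'
python3 - <<'E'
from h import *
st(); print(go([*D2W(-47,-48.7),213],237.3))
E
```

```text
time: 28.85
tool_pos: [618.6, 150.0, 214.3]
tcp_rot: [-3.139, 0.005, -2.141]
contact_force: [0.3, -0.5, -2.5]
grip_width: 71.2
finger_force: 29.6
time: 29.85
tool_pos: [619.0, 144.0, 214.6]
tcp_rot: [-3.138, 0.003, -2.144]
contact_force: [-0.1, 0.0, -2.7]
grip_width: 70.5
finger_force: 29.6
t29.9 tcp [619.  144.  214.6] drainer -47.5 -47.8 yaw -122.8 F [-0.1  0.  -2.7] w 70.5 ff 29.6 q6 -2.46
[-0.05, -0.09, 0.16, np.float64(-0.1)]
```

```bash
python3 -m crank '[[[0,0,-0.1,2,0],[0,0,-0.1,4,0],[0,0,-0.1,5,0],[0,0,-0.1,6,0],[0,-0.1,-0.1,6.8,0],[0,-0.1,-0.1,7.4,0],[0,-0.1,-0.1,7.9,0],[0,-0.1,-0.1,8.3,0],[0,-0.1,-0.1,8.3,0],[0,-0.1,-0.1,8.3,0]]]'
python3 -m crank '[[[0,0,0,0,0],[0,-0.1,0,0.1,0],[0,-0.2,0,0.2,0],[0,-0.2,0,0.3,0],[0,-0.2,0,0.4,0],[0,-0.2,0,0.5,0],[0,-0.2,0,0.5,0],[0,-0.2,0,0.5,0],[0,-0.2,0,0.5,0],[0,-0.2,0,0.5,0]]]'
python3 - <<'E'
from h import *
st()
E
```

```text
time: 30.85
tool_pos: [621.0, 144.3, 131.9]
tcp_rot: [-3.137, 0.003, -2.144]
contact_force: [0.2, -0.0, -2.7]
grip_width: 70.9
finger_force: 29.6
time: 31.85
tool_pos: [622.0, 146.0, 126.7]
tcp_rot: [-3.138, 0.003, -2.144]
contact_force: [0.3, -0.1, -3.9]
grip_width: 70.9
finger_force: 29.6
t31.9 tcp [622.  146.  126.7] drainer -44.2 -49.2 yaw -122.8 F [ 0.3 -0.1 -3.9] w 70.9 ff 29.6 q6 -2.46
```

```bash
python3 -m crank '[[[0,0,0,0.1,0],[0,0,0,0.2,0],[0,0,0,0.3,0],[0,0,0,0.4,0],[0,0,0,0.5,0],[0,0,0,0.6,0],[0,0,0,0.7,0],[0,0,0,0.7,0],[0,0,0,0.7,0],[0,0,0,0.7,0]]]'
python3 - <<'E'
from h import *
st()
E
```

```text
time: 32.85
tool_pos: [622.0, 146.1, 119.6]
tcp_rot: [-3.138, 0.003, -2.144]
contact_force: [-0.0, 2.1, -3.0]
grip_width: 70.7
finger_force: 29.5
t32.9 tcp [622.  146.1 119.6] drainer -44.1 -49.1 yaw -122.8 F [-0.   2.1 -3. ] w 70.7 ff 29.5 q6 -2.46
```

```bash
python3 -m crank '[[[0.81,0,0,0,0],[0.81,0,0,0,0],[0.84,0,0,0,0],[0.84,0,0,0,0],[0.87,0,0,0,0],[0.87,0,0,0,0],[0.87,0,0,0,0],[0.87,0,0,-3,0],[0.87,0,0,-8,0],[0.87,0,0,-13,0]]]'
python3 - <<'E'
from h import *
st(); print(go([383,-277,250],190))
E
```

```text
time: 33.85
tool_pos: [620.8, 145.8, 250.5]
tcp_rot: [-3.139, 0.002, -2.144]
contact_force: [0.6, -0.1, 0.1]
grip_width: 79.3
finger_force: 0.0
t33.9 tcp [620.8 145.8 250.5] drainer -45.0 -48.3 yaw -122.8 F [ 0.6 -0.1  0.1] w 79.3 ff 0.0 q6 -2.46
[48.42, -2.94, -0.03, np.float64(47.2)]
```

```bash
python3 -m crank '[[[1,48.4,-2.9,0,47],[1,48.4,-2.9,0,47],[1,48.4,-2.9,0,47],[1,48.4,-2.9,0,47],[1,48.4,-2.9,0,47],[1,48.4,-2.9,0,47],[1,48.4,-2.9,0,47],[1,48.4,-2.9,0,47],[1,48.4,-2.9,0,47],[1,48.4,-2.9,0,47]]]'
python3 -m crank '[[[1,0,0,0,0],[1,0,0,0,0],[1,0,0,0,0],[1,0,0,0,0],[1,0,0,0,0],[1,0,0,0,0],[1,0,0,0,0],[1,0,0,0,0],[1,0,0,0,0],[1,0,0,0,0]]]'
python3 - <<'E'
from h import *
st(); p=wglass("w11",(383,-277)); print(go([p[0],p[1],66],190))
glasses("top11")
d=np.load("pics/top11.npy");V,U=np.mgrid[0:480,0:640]; P=world("top",U,V,d); e=P[...,:2]-O; dx=e@X; dy=e@Y
for y in(-150,-50):
    m=(abs(dy-y)<48)&(dx<-5)&(dx>-110)&(P[...,2]>125)&(P[...,2]<175); print(m.sum(),dx[m].mean(),dy[m].mean(),P[...,2][m].mean(),np.percentile(P[...,2][m],[2,98]))
E
```

```text
time: 34.85
tool_pos: [381.7, -278.8, 248.5]
tcp_rot: [-3.14, 0.005, -2.966]
contact_force: [1.2, -0.4, -0.5]
grip_width: 92.1
finger_force: 0.0
time: 35.85
tool_pos: [383.3, -276.5, 248.2]
tcp_rot: [-3.141, 0.005, -2.964]
contact_force: [-0.1, 0.9, -0.4]
grip_width: 91.8
finger_force: 0.0
t35.9 tcp [ 383.3 -276.5  248.2] drainer -528.7 -76.6 yaw -169.8 F [-0.1  0.9 -0.4] w 91.8 ff 0.0 q6 -2.54
wglass 4699 [ 380.5 -277.    93.9] [ 381.9 -276.6] 34.8
[0.38, 0.02, 18.22, np.float64(0.2)]
glass 445 [ 488.  -391.    92.9] [ 484.9 -396.4] 35.0
524 -49.76320526267788 -148.50225844333804 135.01048028184152 [128.480512   140.68550754]
537 -48.00838791319893 -50.6476096627766 134.9203866491958 [128.47314991 140.84776519]
```

```bash
python3 -m crank '[[[1,0.2,0,5,0],[1,0.2,0,10,0],[1,0.2,0,15,0],[1,0.2,0,18.2,0],[1,0.2,0,18.2,0],[1,0.2,0,18.2,0],[0,0.2,0,18.2,0],[0,0.2,0,18.2,0],[0,0.2,0,18.2,0],[0,0.2,0,18.2,0]]]'
python3 -m crank '[[[0,0,0,0,0],[0,0,0,0,0],[0,0,0,-5,0],[0,0,0,-10,0],[0,0,0,-14.8,0],[0,0,0,-14.8,-8],[0,0,0,-14.8,-16],[0,0,0,-14.8,-16],[0,0,0,-14.8,-16],[0,0,0,-14.8,-16]]]'
python3 - <<'E'
from h import *
st(); print(go([*D2W(-47,50),213],237.3))
E
```

```text
time: 36.95
tool_pos: [382.9, -277.3, 67.6]
tcp_rot: [-3.139, 0.007, -2.964]
contact_force: [-0.9, 1.1, 8.4]
grip_width: 71.7
finger_force: 30.1
time: 37.95
tool_pos: [381.4, -276.7, 213.9]
tcp_rot: [-3.141, 0.004, -2.687]
contact_force: [0.4, 0.4, -2.1]
grip_width: 71.5
finger_force: 30.1
t38.0 tcp [ 381.4 -276.7  213.9] drainer -529.9 -75.1 yaw -154.0 F [ 0.4  0.4 -2.1] w 71.5 ff 30.1 q6 -2.82
[-34.78, 35.77, 0.21, np.float64(-31.3)]
```

```bash
python3 -m crank '[[[0,-34.8,35.8,0,-31],[0,-34.8,35.8,0,-31],[0,-34.8,35.8,0,-31],[0,-34.8,35.8,0,-31],[0,-34.8,35.8,0,-31],[0,-34.8,35.8,0,-31],[0,-34.8,35.8,0,-31],[0,-34.8,35.8,0,-31],[0,-34.8,35.8,0,-31],[0,-34.8,35.8,0,-31]]]'
python3 -m crank '[[[0,0,0,0,0],[0,0,0,0,0],[0,0,0,0,0],[0,0,0,0,0],[0,0,0,0,0],[0,0,0,0,0],[0,0,0,0,0],[0,0,0,0,0],[0,0,0,0,0],[0,0,0,0,0]]]'
python3 - <<'E'
from h import *
st(); print(go([*D2W(-47,50),213],237.3))
E
```

```text
time: 38.95
tool_pos: [536.1, 200.1, 214.8]
tcp_rot: [-3.138, 0.003, -2.145]
contact_force: [0.7, -1.0, -2.2]
grip_width: 71.9
finger_force: 30.1
time: 39.95
tool_pos: [535.9, 197.9, 215.2]
tcp_rot: [-3.138, 0.003, -2.144]
contact_force: [-0.1, -0.2, -1.8]
grip_width: 71.8
finger_force: 30.3
t40.0 tcp [535.9 197.9 215.2] drainer -47.0 51.3 yaw -122.8 F [-0.1 -0.2 -1.8] w 71.8 ff 30.3 q6 -2.35
[-0.0, -0.13, 0.22, np.float64(-0.1)]
```

```bash
python3 -m crank '[[[0,0,-0.1,2,0],[0,0,-0.1,4,0],[0,0,-0.1,5,0],[0,0,-0.1,6,0],[0,0,-0.1,6.8,0],[0,0,-0.1,7.4,0],[0,0,-0.1,7.9,0],[0,0,-0.1,8.4,0],[0,0,-0.1,8.4,0],[0,0,-0.1,8.4,0]]]'
python3 -m crank '[[[0,0,0,0,0],[0,-0.1,0,0.1,0],[0,-0.2,0,0.2,0],[0,-0.2,0,0.3,0],[0,-0.2,0,0.4,0],[0,-0.2,0,0.5,0],[0,-0.2,0,0.7,0],[0,-0.2,0,0.8,0],[0,-0.2,0,0.8,0],[0,-0.2,0,0.8,0]]]'
python3 - <<'E'
from h import *
st()
E
```

```text
time: 40.95
tool_pos: [537.3, 197.5, 131.4]
tcp_rot: [-3.138, 0.003, -2.144]
contact_force: [-0.2, -1.0, -2.5]
grip_width: 71.9
finger_force: 30.3
time: 41.95
tool_pos: [538.4, 199.2, 123.3]
tcp_rot: [-3.138, 0.003, -2.144]
contact_force: [0.7, 1.3, -1.8]
grip_width: 72.0
finger_force: 30.3
t42.0 tcp [538.4 199.2 123.3] drainer -44.7 49.9 yaw -122.8 F [ 0.7  1.3 -1.8] w 72.0 ff 30.3 q6 -2.35
```

```bash
python3 -m crank '[[[0,0,0,0.2,0],[0,0,0,0.4,0],[0.82,0,0,0.4,0],[0.82,0,0,0.4,0],[0.85,0,0,0.4,0],[0.87,0,0,0.4,0],[0.87,0,0,0.4,0],[0.87,0,0,-3,0],[0.87,0,0,-8,0],[0.87,0,0,-12.7,0]]]'
python3 - <<'E'
from h import *
st(); print(go([484,-396,250],190))
E
```

```text
time: 42.95
tool_pos: [537.4, 199.0, 251.8]
tcp_rot: [-3.138, 0.003, -2.144]
contact_force: [1.1, 0.1, -0.1]
grip_width: 79.8
finger_force: 0.0
t43.0 tcp [537.4 199.  251.8] drainer -45.4 50.6 yaw -122.8 F [ 1.1  0.1 -0.1] w 79.8 ff 0.0 q6 -2.35
[52.89, -27.77, 0.13, np.float64(47.2)]
```

```bash
python3 -m crank '[[[1,52.9,-27.8,0,47],[1,52.9,-27.8,0,47],[1,52.9,-27.8,0,47],[1,52.9,-27.8,0,47],[1,52.9,-27.8,0,47],[1,52.9,-27.8,0,47],[1,52.9,-27.8,0,47],[1,52.9,-27.8,0,47],[1,52.9,-27.8,0,47],[1,52.9,-27.8,0,47]]]'
python3 - <<'E'
from h import *
st(); print(go([484,-396,250],190))
E
```

```text
time: 43.95
tool_pos: [492.7, -301.0, 250.0]
tcp_rot: [-3.141, 0.005, -2.964]
contact_force: [0.9, -0.7, 0.7]
grip_width: 91.8
finger_force: 0.0
t44.0 tcp [ 492.7 -301.   250. ] drainer -490.3 -181.9 yaw -169.8 F [ 0.9 -0.7  0.7] w 91.8 ff 0.0 q6 -2.43
[2.53, -9.2, -0.01, np.float64(0.2)]
```

```bash
python3 -m crank '[[[1,2.5,-9.2,0,0],[1,2.5,-9.2,0,0],[1,2.5,-9.2,0,0],[1,2.5,-9.2,0,0],[1,2.5,-9.2,0,0],[1,2.5,-9.2,0,0],[1,2.5,-9.2,0,0],[1,2.5,-9.2,0,0],[1,2.5,-9.2,0,0],[1,2.5,-9.2,0,0]]]'
python3 - <<'E'
from h import *
st(); p=wglass("w12",(484,-396)); print(go([p[0],p[1],66],190))
E
```

```text
time: 44.95
tool_pos: [485.0, -393.7, 249.8]
tcp_rot: [-3.141, 0.005, -2.964]
contact_force: [-0.2, -0.0, -0.3]
grip_width: 91.8
finger_force: 0.0
t45.0 tcp [ 485.  -393.7  249.8] drainer -572.4 -225.5 yaw -169.8 F [-0.2 -0.  -0.3] w 91.8 ff 0.0 q6 -2.56
wglass 4654 [ 482.6 -396.4   94. ] [ 483.9 -396.2] 34.7
[0.37, -0.21, 18.37, np.float64(0.2)]
```

```bash
python3 -m crank '[[[1,0.2,-0.2,5,0],[1,0.2,-0.2,10,0],[1,0.2,-0.2,15,0],[1,0.2,-0.2,18.4,0],[1,0.2,-0.2,18.4,0],[1,0.2,-0.2,18.4,0],[0,0.2,-0.2,18.4,0],[0,0.2,-0.2,18.4,0],[0,0.2,-0.2,18.4,0],[0,0.2,-0.2,18.4,0]]]'
python3 -m crank '[[[0,0,0,0,0],[0,0,0,0,0],[0,0,0,-5,0],[0,0,0,-10,0],[0,0,0,-14.8,0],[0,0,0,-14.8,0],[0,0,0,-14.8,0],[0,0,0,-14.8,0],[0,0,0,-14.8,0],[0,0,0,-14.8,0]]]'
python3 - <<'E'
from h import *
st(); print(go([*D2W(-47,149),213],237.3))
E
```

```text
time: 46.0
tool_pos: [484.8, -396.7, 67.4]
tcp_rot: [-3.139, 0.007, -2.964]
contact_force: [-1.5, 0.3, 8.2]
grip_width: 70.5
finger_force: 29.7
time: 47.0
tool_pos: [483.0, -395.8, 211.9]
tcp_rot: [3.139, 0.003, -2.964]
contact_force: [0.2, -0.2, -2.4]
grip_width: 70.4
finger_force: 29.5
t47.0 tcp [ 483.  -395.8  211.9] drainer -575.3 -225.0 yaw -169.8 F [ 0.2 -0.2 -2.4] w 70.4 ff 29.5 q6 -2.56
[-8.54, 64.16, 0.06, np.float64(-47.1)]
```

```bash
python3 -m crank '[[[0,-8.5,64.2,0,-30],[0,-8.5,64.2,0,-30],[0,-8.5,64.2,0,-30],[0,-8.5,64.2,0,-47],[0,-8.5,64.2,0,-47],[0,-8.5,64.2,0,-47],[0,-8.5,64.2,0,-47],[0,-8.5,64.2,0,-47],[0,-8.5,64.2,0,-47],[0,-8.5,64.2,0,-47]]]'
python3 - <<'E'
from h import *
st(); print(go([*D2W(-47,149),213],237.3))
E
```

```text
time: 48.0
tool_pos: [459.9, 105.2, 213.5]
tcp_rot: [-3.138, 0.003, -2.144]
contact_force: [0.7, -0.2, -2.1]
grip_width: 70.7
finger_force: 29.5
t48.0 tcp [459.9 105.2 213.5] drainer -166.2 65.2 yaw -122.8 F [ 0.7 -0.2 -2.1] w 70.7 ff 29.5 q6 -2.51
[-11.9, 8.41, 0.05, np.float64(-0.1)]
```

```bash
python3 -m crank '[[[0,-4,8.4,0,0],[0,-4,8.4,0,0],[0,-8,8.4,0,0],[0,-11.9,8.4,0,0],[0,-11.9,8.4,0,0],[0,-11.9,8.4,0,0],[0,-11.9,8.4,0,0],[0,-11.9,8.4,0,0],[0,-11.9,8.4,0,0],[0,-11.9,8.4,0,0]]]'
python3 - <<'E'
from h import *
st(); print(go([*D2W(-47,149),213],237.3))
E
```

```text
time: 49.0
tool_pos: [454.4, 248.3, 214.1]
tcp_rot: [-3.138, 0.003, -2.144]
contact_force: [-0.2, 0.2, -1.7]
grip_width: 70.5
finger_force: 29.5
t49.0 tcp [454.4 248.3 214.1] drainer -48.7 147.1 yaw -122.9 F [-0.2  0.2 -1.7] w 70.5 ff 29.5 q6 -2.21
[-0.17, 0.19, 0.11, np.float64(-0.2)]
```

```bash
python3 -m crank '[[[0,-0.1,0.2,2,0],[0,-0.1,0.2,4,0],[0,-0.1,0.2,5,0],[0,-0.1,0.2,6,0],[0,-0.1,0.2,6.8,0],[0,-0.1,0.2,7.4,0],[0,-0.1,0.2,7.9,0],[0,-0.1,0.2,8.3,0],[0,-0.1,0.2,8.3,0],[0,-0.1,0.2,8.3,0]]]'
python3 -m crank '[[[0,0,0,0,0],[0,-0.1,0,0.1,0],[0,-0.2,0,0.2,0],[0,-0.2,0,0.3,0],[0,-0.2,0,0.4,0],[0,-0.2,0,0.5,0],[0,-0.2,0,0.7,0],[0,-0.2,0,0.8,0],[0,-0.2,0,0.8,0],[0,-0.2,0,0.8,0]]]'
python3 - <<'E'
from h import *
st()
E
```

```text
time: 50.0
tool_pos: [453.8, 250.8, 131.0]
tcp_rot: [-3.138, 0.003, -2.144]
contact_force: [0.5, -0.3, -2.1]
grip_width: 70.7
finger_force: 29.5
time: 51.0
tool_pos: [454.7, 252.6, 122.8]
tcp_rot: [-3.138, 0.003, -2.144]
contact_force: [-0.6, 1.8, -2.3]
grip_width: 70.9
finger_force: 29.5
t51.0 tcp [454.7 252.6 122.8] drainer -44.9 149.1 yaw -122.8 F [-0.6  1.8 -2.3] w 70.9 ff 29.5 q6 -2.21
```

```bash
python3 -m crank '[[[0,0,0,0.2,0],[0,0,0,0.4,0],[0.82,0,0,0.4,0],[0.82,0,0,0.4,0],[0.85,0,0,0.4,0],[0.87,0,0,0.4,0],[0.87,0,0,0.4,0],[0.87,0,0,-3,0],[0.87,0,0,-8,0],[0.87,0,0,-13,0]]]'
python3 -m crank '[[[0.35,0,0,-5,8],[0.35,0,0,-5,16],[0.35,0,0,-5,24],[0.35,0,0,-5,32],[0.35,0,0,-5,40],[0.35,0,0,-5,48],[0.35,0,0,-5,56],[0.35,0,0,-5,64],[0.35,0,0,-5,72],[0.35,0,0,-5,80]]]'
python3 - <<'E'
from h import *
st(); print(go([*D2W(38.5,0),300],147.3)); save("top","top13")
im=cv2.imread("pics/top13.png"); cv2.imwrite("pics/c13.png",cv2.resize(im[110:340,150:400],None,fx=2.4,fy=2.4))
d=np.load("pics/top13.npy");V,U=np.mgrid[0:480,0:640]; P=world("top",U,V,d); e=P[...,:2]-O; dx=e@X; dy=e@Y
for y in(-150,-50,50,150):
    m=(abs(dy-y)<48)&(dx<-5)&(dx>-110)&(P[...,2]>125)&(P[...,2]<175); print(m.sum(),dx[m].mean(),dy[m].mean(),P[...,2][m].mean(),np.percentile(P[...,2][m],[2,98]))
E
```

```text
time: 52.0
tool_pos: [453.6, 252.1, 254.1]
tcp_rot: [-3.139, 0.002, -2.144]
contact_force: [1.8, 0.4, 0.1]
grip_width: 79.9
finger_force: 0.0
time: 53.0
tool_pos: [453.8, 252.3, 302.8]
tcp_rot: [3.139, 0.004, 2.738]
contact_force: [-0.2, 0.9, -0.4]
grip_width: 32.4
finger_force: 0.0
t53.0 tcp [453.8 252.3 302.8] drainer -45.7 149.7 yaw 156.8 F [-0.2  0.9 -0.4] w 32.4 ff 0.0 q6 -0.81
[-16.16, 5.81, 0.37, np.float64(9.5)]
523 -49.82023746940895 -148.54885748886124 134.88809010807213 [128.44250242 141.17190052]
544 -47.97999267369461 -50.48180255008841 134.80851187424784 [127.89908701 140.32105078]
554 -50.92212605956812 48.573516004736014 134.75332693674048 [129.01470683 141.18981873]<stdin>:6: RuntimeWarning: Mean of empty slice.
  ret = ret.dtype.type(ret / rcount)
Traceback (most recent call last):
IndexError: index -1 is out of bounds for axis 0 with size 0
```

View pics/c13.png

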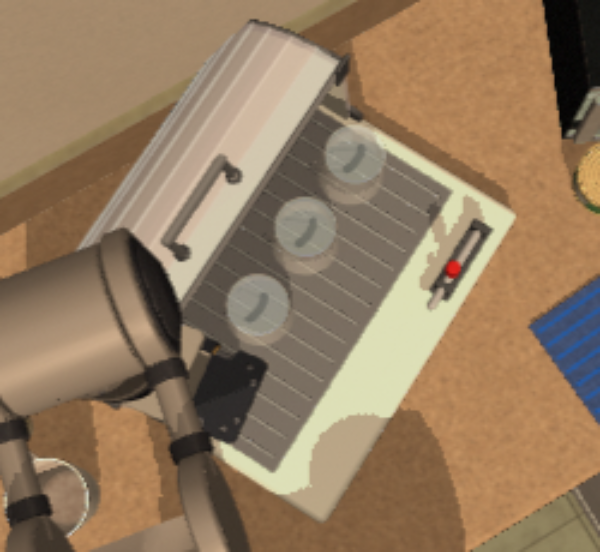

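```bash
python3 -m crank '[[[0.35,-16.2,5.8,0,9.5],[0.35,-16.2,5.8,0,9.5],[0.35,-16.2,5.8,0,9.5],[0.35,-16.2,5.8,0,9.5],[0.35,-16.2,5.8,0,9.5],[0.35,-16.2,5.8,0,9.5],[0.35,-16.2,5.8,0,9.5],[0.35,-16.2,5.8,0,9.5],[0.35,-16.2,5.8,0,9.5],[0.35,-16.2,5.8,0,9.5]]]'
python3 - <<'E'
from h import *
st(); print(go([*D2W(38.5,0),238],147.3)); save("top","top14"); save("wrist","w14")
d=np.load("pics/top14.npy");V,U=np.mgrid[0:480,0:640]; P=world("top",U,V,d); e=P[...,:2]-O; dx=e@X; dy=e@Y
m=(abs(dy-150)<48)&(dx<-5)&(dx>-110)&(P[...,2]>125)&(P[...,2]<175); print(m.sum(),dx[m].mean(),dy[m].mean(),P[...,2][m].mean())
m=(abs(dy)<44)&(dx>20)&(dx<60)&(P[...,2]>240)&(P[...,2]<265); print("bar",m.sum(),dx[m].mean(),P[...,2][m].mean())
E
```

```text
time: 54.05
tool_pos: [625.3, 243.2, 304.4]
tcp_rot: [3.138, 0.004, 2.578]
contact_force: [0.2, 1.1, -0.7]
grip_width: 32.3
finger_force: 0.0
t54.0 tcp [625.3 243.2 304.4] drainer 39.3 0.5 yaw 147.7 F [ 0.2  1.1 -0.7] w 32.3 ff 0.0 q6 -0.75
[-0.02, -0.1, 6.63, np.float64(0.4)]
0 nan nan nan
bar 41 36.68130848112268 253.14692333012272<stdin>:4: RuntimeWarning: Mean of empty slice.
  ret = ret.dtype.type(ret / rcount)
```

View pics/w14.png

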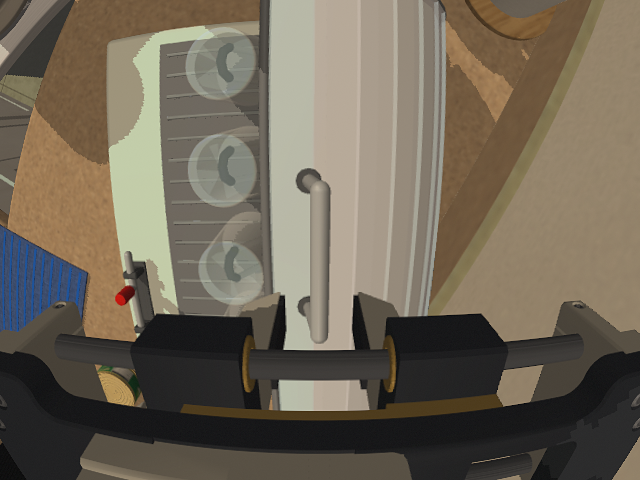

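```bash
python3 -m crank '[[[0.35,0,-0.1,3,0.4],[0.35,0,-0.1,6.5,0.4],[0.35,0,-0.1,6.5,0.4],[0.35,0,-0.1,6.5,0.4],[0,0,-0.1,6.5,0.4],[0,0,-0.1,6.5,0.4],[0,0,-0.1,6.5,0.4],[0,0,-0.1,6.5,0.4],[0,0,-0.1,6.5,0.4],[0,0,-0.1,6.5,0.4]]]'
python3 -m crank '[[[0,0,-0.9,-0.13,0],[0,0,-1.88,-0.25,0],[0,0,-3.77,-0.33,0],[0,0,-6.04,-0.21,0],[0,0,-8.28,0.14,0],[0,0,-10.47,0.73,0],[0,0,-12.6,1.55,0],[0,0,-14.62,2.58,0],[0,0,-16.52,3.81,0],[0,0,-16.52,3.81,0]]]'
python3 - <<'E'
from h import *
st()
E
```

```text
time: 55.15
tool_pos: [626.2, 242.5, 240.2]
tcp_rot: [3.136, 0.006, 2.571]
contact_force: [0.5, 2.0, 5.9]
grip_width: 10.8
finger_force: 30.0
time: 56.15
tool_pos: [535.0, 101.5, 199.0]
tcp_rot: [3.141, 0.002, 2.569]
contact_force: [-1.4, -0.7, -0.9]
grip_width: 11.1
finger_force: 30.0
t56.1 tcp [535.  101.5 199. ] drainer -128.7 0.0 yaw 147.2 F [-1.4 -0.7 -0.9] w 11.1 ff 30.0 q6 -0.95
```

```bash
python3 -m crank '[[[0,0,-0.88,0.7,0],[0,0,-1.77,1.43,0],[0,0,-3.38,3.04,0],[0,0,-4.8,4.8,0],[0,0,-5.65,6.06,0],[0,0,-5.65,6.06,0],[0.3,0,-5.65,6.06,0],[0.3,0,-5.65,6.06,0],[0.3,0,-5.65,6.06,0],[0.3,0,-5.65,1.5,0]]]'
python3 -m crank '[[[0.3,0,0,-4,-8],[0,0,0,-5,-16],[0,0,0,-5,-24],[0,0,0,-5,-32],[0,0,0,-5,-40],[0,0,0,-5,-48],[0,0,0,-5,-56],[0,0,0,-5,-64],[0,0,0,-5,-72],[0,0,0,-5,-80]]]'
python3 - <<'E'
from h import *
st(); print(go([*D2W(-186,0),175],237.3)); save("wrist","w15")
E
```

```text
time: 57.15
tool_pos: [503.0, 55.9, 181.2]
tcp_rot: [-3.139, -0.005, 2.571]
contact_force: [1.1, 0.8, 0.4]
grip_width: 27.2
finger_force: 0.0
time: 58.15
tool_pos: [505.9, 55.8, 235.5]
tcp_rot: [-3.138, 0.004, -2.31]
contact_force: [-0.0, 0.2, -1.0]
grip_width: 0.7
finger_force: 0.0
t58.1 tcp [505.9  55.8 235.5] drainer -182.9 -0.2 yaw -132.4 F [-0.   0.2 -1. ] w 0.7 ff 0.0 q6 -2.44
[0.33, -0.01, 6.05, np.float64(-9.7)]
```

View pics/w15.png

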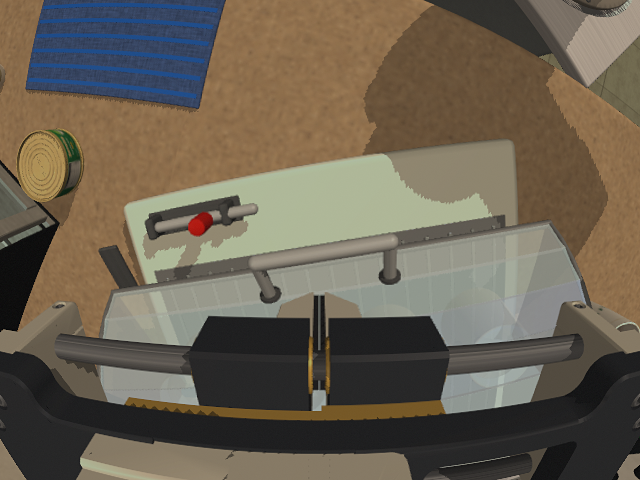

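```bash
python3 - <<'E'
from h import *
for z in (145,150): 
    p=wray(325,252,z); e=p[:2]-O; print((e@X).round(1),(e@Y).round(1))
E
python3 -m crank '[[[0,0.3,0,0,-8],[0,0.3,0,2,-9.5],[0,0.3,0,4,-9.5],[0,0.3,0,6,-9.5],[0,0.3,0,6,-9.5],[0,0.3,0,6,-9.5],[0,0.3,0,6,-9.5],[0,0.3,0,6,-9.5],[0,0.3,0,6,-9.5],[0,0.3,0,6,-9.5]]]'
python3 - <<'E'
from h import *
st()
E
```

```text
-182.7 3.9
-184.4 4.1
time: 59.2
tool_pos: [504.1, 53.5, 175.3]
tcp_rot: [-3.137, 0.004, -2.151]
contact_force: [0.4, -0.1, 0.1]
grip_width: 0.5
finger_force: 0.0
t59.2 tcp [504.1  53.5 175.3] drainer -185.8 0.0 yaw -123.2 F [ 0.4 -0.1  0.1] w 0.5 ff 0.0 q6 -2.61
```

```bash
python3 -m crank '[[[0,0,0,1.9,0],[0,0.5,0,2.9,0],[0,1,0,3.9,0],[0,1.45,0,4.9,0],[0,1.9,0,6,0],[0,2.25,0,7,0],[0,2.5,0,8,0],[0,2.6,0,8.4,0],[0,2.6,0,8.6,0],[0,2.6,0,8.6,0]]]'
python3 - <<'E'
from h import *
st()
E
```

```text
time: 60.2
tool_pos: [490.6, 32.0, 92.4]
tcp_rot: [-3.135, 0.005, -2.15]
contact_force: [-11.8, 1.1, 39.1]
grip_width: 0.4
finger_force: 19.1
t60.2 tcp [490.6  32.   92.4] drainer -211.2 -0.2 yaw -123.2 F [-11.8   1.1  39.1] w 0.4 ff 19.1 q6 -2.65
```

```bash
python3 -m crank '[[[0,0,0,-3,0],[0,0,0,-7,0],[0.3,-0.2,-9.9,-7,0],[0.3,-0.2,-9.9,-7,0],[0.3,-0.2,-9.9,-7,0],[0.3,-0.2,-9.9,-7,0],[0.3,-0.2,-9.9,-7,0],[0.3,-0.2,-9.9,-7,0],[0.3,-0.2,-9.9,-7,0],[0.3,-0.2,-9.9,-7,0]]]'
python3 - <<'E'
from h import *
st(); print(go([*D2W(-208.5,-99.3),71],237.3))
d=save("top","top16")[1]; V,U=np.mgrid[0:480,0:640]; P=world("top",U,V,d); e=P[...,:2]-O; dx=e@X; dy=e@Y
m=(abs(dy)<36)&(dx<-195)&(dx>-235)&(P[...,2]>70)&(P[...,2]<110); print("bar",m.sum(),dx[m].mean(),P[...,2][m].mean())
E
```

```text
time: 61.2
tool_pos: [573.4, -20.4, 159.4]
tcp_rot: [-3.138, 0.003, -2.15]
contact_force: [-0.3, -1.5, -0.4]
grip_width: 27.7
finger_force: 0.0
t61.2 tcp [573.4 -20.4 159.4] drainer -210.5 -98.2 yaw -123.2 F [-0.3 -1.5 -0.4] w 27.7 ff 0.0 q6 -2.73
[-0.18, -0.07, 8.85, np.float64(-0.5)]
bar 0 nan nan<stdin>:4: RuntimeWarning: Mean of empty slice.
  ret = ret.dtype.type(ret / rcount)
```

```bash
python3 -m crank '[[[0.3,-0.2,-0.1,4,0],[0.3,-0.2,-0.1,7,0],[0.3,-0.2,-0.1,8.8,0],[0.3,-0.2,-0.1,8.8,0],[0.3,-0.2,-0.1,8.8,0],[0,-0.2,-0.1,8.8,0],[0,-0.2,-0.1,8.8,0],[0,-0.2,-0.1,8.8,0],[0,-0.2,-0.1,8.8,0],[0,-0.2,-0.1,8.8,0]]]'
python3 -m crank '[[[0,0,-0.6,0,0],[0,0,-1.2,0,0],[0,0,-1.8,0,0],[0,0,-2.4,0,0],[0,0,-3,0,0],[0,0,-3.6,0,0],[0,0,-4.1,0,0],[0,0,-4.5,0,0],[0,0,-4.5,0,0],[0,0,-4.5,0,0]]]'
python3 - <<'E'
from h import *
st()
E
```

```text
time: 62.25
tool_pos: [580.8, -22.7, 71.7]
tcp_rot: [-3.126, 0.005, -2.151]
contact_force: [18.1, -11.7, -15.4]
grip_width: 15.9
finger_force: 30.0
time: 63.25
tool_pos: [614.5, -44.5, 71.6]
tcp_rot: [-3.136, 0.004, -2.151]
contact_force: [3.5, 3.3, 0.4]
grip_width: 16.1
finger_force: 30.0
t63.2 tcp [614.5 -44.5  71.6] drainer -208.6 -145.8 yaw -123.2 F [3.5 3.3 0.4] w 16.1 ff 30.0 q6 -2.76
```

```bash
python3 -m crank '[[[0,0,-0.2,0,0],[0,0,-0.4,0,0],[0,0,-0.6,0,0],[0,0,-0.6,0,0],[0,0,-0.6,0,0],[0,0,-0.6,0,0],[0,0,-0.6,0,0],[0,0,-0.6,0,0],[0,0,-0.6,0,0],[0,0,-0.6,0,0]]]'
python3 - <<'E'
from h import *
st()
E
```

```text
time: 64.25
tool_pos: [616.7, -45.9, 71.5]
tcp_rot: [3.14, 0.003, -2.15]
contact_force: [-5.9, 9.4, 8.6]
grip_width: 16.0
finger_force: 30.0
t64.2 tcp [616.7 -45.9  71.5] drainer -208.6 -148.4 yaw -123.2 F [-5.9  9.4  8.6] w 16.0 ff 30.0 q6 -2.76
```

Now firm against the end stop. I release, back off and check.

```bash
python3 -m crank '[[[0.35,0,0.3,0,0],[0.35,0,0.3,0,0],[0.35,0,0.3,0,0],[0.35,0,0.3,-4,0],[0.35,0,0.3,-9,0],[0.35,6,0.3,-14,0],[0.35,11,0.3,-14,0],[0.35,16,0.3,-16,0],[0.35,21,0.3,-18,0],[0.35,21,0.3,-18,0]]]'
python3 - <<'E'
from h import *
st(); o=bot.get_obs(); save("wrist","w17"); im,d=save("top","top17")
cv2.imwrite("pics/c17.png",cv2.resize(cv2.imread("pics/top17.png")[110:340,150:400],None,fx=2.4,fy=2.4))
h=cv2.cvtColor(im,cv2.COLOR_RGB2HSV); m=((h[...,0]<8)|(h[...,0]>172))&(h[...,1]>170)&(h[...,2]>120); v,u=np.nonzero(m[190:240,320:365])
if len(u):
    p=plane("top",np.array(u.mean()+320),np.array(v.mean()+190),92.); e=p[:2]-O; print("knob",e@X,e@Y)
V,U=np.mgrid[0:480,0:640]; P=world("top",U,V,d); e=P[...,:2]-O; dx=e@X; dy=e@Y
m=(abs(dy)<36)&(dx<-195)&(dx>-235)&(P[...,2]>70)&(P[...,2]<110); print("bar",m.sum(),dx[m].mean(),P[...,2][m].mean())
E
```

```text
time: 65.25
tool_pos: [500.5, -221.8, 252.1]
tcp_rot: [-3.136, -0.003, -2.161]
contact_force: [0.3, -0.1, 0.6]
grip_width: 32.0
finger_force: 0.0
t65.2 tcp [ 500.5 -221.8  252.1] drainer -419.4 -145.6 yaw -123.8 F [ 0.3 -0.1  0.6] w 32.0 ff 0.0 q6 -3.11
knob -207.19201023813773 -146.8525076600652
bar 118 -210.34698156585534 91.61308200792979
```

View pics/c17.png

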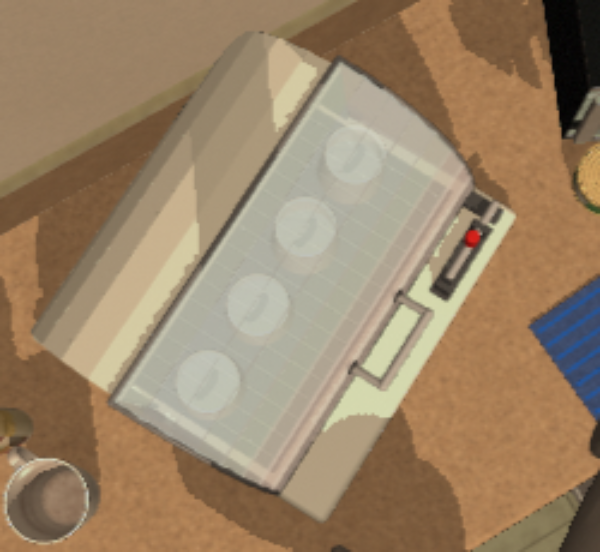

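```bash
python3 -c "
from plant import bot
print(bot.close_job())"
```

```text
the job is handed in; nothing more can be done
None
```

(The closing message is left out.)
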